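Open the boiler's test valve with its plug key

TASK

Open the test valve: fold the carton's ajar flap right back and leave it open, lift the flat brass key out of its wooden block in the carton, and push the key fully home into the slotted brass cylinder on the sloping stand before you turn anything. Then turn it clockwise (seen from the key's side) until it meets its stop, and let go, leaving the key fully home. Leave the chimney, the gauge and the two brass unions where they are.

Things in the scene. Friction and masses are not known exactly. Their poses are not given: they have to be found in the camera images.
- carton: Open-topped cardboard carton, heavy enough not to move, 110 (x) by 160 (y) by 85 mm high outside, walls 4 mm. Origin: centre of its underside; x points to the hinged rim, away from the robot.
- flap (a joint): Angle of the carton's only flap (rad): 0 = lying shut on the rim, grows as it swings up and over away from the robot, 1.57 = upright, stop at 2.9 (folded right back). A light stiff cardboard hinge: the flap stays where it is left. It starts ajar (about 0.8 to 1.2), leaning over the contents with its free edge towards the robot.
- flap_hinge (a point): Middle of the hinge line, on the carton's far (+x) rim, 85 mm above the desk; the hinge runs along the carton's y. Axes as the carton's.
- flap_edge (a point): Middle of the flap's free edge, 108 mm from the hinge line; the flap is 158 mm wide and 4 mm thick. Moves with the flap.
- block: Wooden block on the carton's floor, 56 (x) x 40 (y) x 28 mm high, fixed; its top is 32 mm above the desk. The key stands in its slot, which is 24 x 12 mm (long way along x) and 26 mm deep. Origin: centre of its underside.
- key: Flat brass plug key, about 120 g, standing blade down in the block. Origin: centre of the blade's tip, 8 mm above the desk at the start; z up to the bow, x along the blade's width, y its thickness. From the tip: nose 16 x 5 mm to 6 mm, blade 20 x 8 to 24 mm, shoulder 30 x 12 to 32 mm, then the bow, a disc 38 across and 12 thick. Goes into the cylinder either way round (half turn about z).
- key_grip (a point): Middle of the key's bow, 51 mm from the tip: grip it here across its 12 mm thickness (along y). Axes as the key's.
- stand: Fixed grey steel stand, 135 x 130 mm, with a panel that slopes 30 degrees, rising away from the robot. The brass cylinder stands square to the panel in its middle, so its axis leans 30 degrees from vertical, its open end towards the robot. Origin: centre of the underside; x points to the high side; the panel's middle is 68 mm above the desk.
- lock (a joint): Turn of the slotted brass cylinder (rad), 0 to 1.5; grows clockwise as seen from the key's side; the stop (valve open) is at 1.5, where the cylinder's small pointer meets the steel mark. Starts at 0 to 0.4. Stiff enough to stay where it is left.
- lock_mouth (a point): Centre of the slot's mouth on the top face of the brass cylinder (48 mm across, standing 31 mm off the panel). Turns with it: z points out along the axis, x along the slot. The slot is 22 x 10 mm, 27 mm deep; with the key fully home its shoulder rests on the top face and its tip is 24 mm below the mouth.
- chimney: Bystander: bright tinplate chimney stack, upright, 50 mm across the foot, 95 mm high; origin under its centre.
- gauge: Bystander: nickel-plated round gauge lying on its back, 54 mm across, 18 mm high, stem along its -x; origin under its centre.
- union_a: Bystander: hexagonal brass union, 26 mm across flats, 24 mm high; origin under its centre.
- union_b: Bystander: another such brass union.
Things that resemble listed ones, but are neither listed nor needed, are in the scene too. Leave any blue or turquoise look-alike of the carton alone.

How it is judged:
On the way, in this order (a step that is already met when the one before it is completed fails the run):
1. the carton's flap is folded well back (beyond 1.9 rad) (value of joint flap above 1.9 rad), for 0.2 s.
2. the key is fully home in the cylinder (within 4 mm) while the cylinder is not yet turned (below 0.7 rad) (z of key in the frame of lock_mouth below -0.02 m and distance between key and lock_mouth below 0.028 m and angle between the z axis of key and the z axis of lock_mouth, either way round below 0.2 rad and value of joint lock below 0.7 rad), for 0.2 s.
At the end, for the whole second after the job is handed in: The cylinder is turned to within 0.15 rad of its stop at 1.5 rad, the released key is at rest in it, within 4 mm of fully home and square to it within 0.2 rad, and the carton's flap is still folded back beyond 1.7 rad (value of joint lock above 1.35 rad and z of key in the frame of lock_mouth below -0.02 m and distance between key and lock_mouth below 0.028 m and angle between the z axis of key and the z axis of lock_mouth, either way round below 0.2 rad and linear speed of key below 0.02 m/s and value of joint flap above 1.7 rad); the robot touches nothing.
It fails at once if a bystander (chimney, gauge or union) is moved more than 25 mm (distance of any of chimney, gauge, union_a, union_b from where it was at the start of the episode above 0.025 m).
It also fails if it takes over 70 s, if anything falls off the work surface, if the arm or the gripper's body presses on something with over 40 N, if the wrist force passes 120 N, or if a joint passes its speed limit or range.

ROBOT

A 6-joint arm with a two-finger parallel gripper is mounted at the origin on the work surface. World frame = base frame: x ahead of the robot, y to its left, z up, the work surface at z = 0. Lengths are in m, angles in rad, forces in N, time in s.
With the tool pointing down it reaches from about 0.3 to 0.875 m from the base axis. Payload 6.4 kg.
Tool frame: the origin (TCP) lies midway between the tips of the shut fingers; the grasp point (between the pads) lies 19 mm behind it; z points along the fingers, y is the direction in which the jaws open and shut (so a half turn about z gives the same grasp; the last joint's range is limited). The gripper opens to 85 mm and grips with 20 to 120 N. Pads are 22 mm wide; open, the fingers measure 114 mm over their backs; the gripper's body (76 mm by 85 mm) begins 54 mm behind the grasp point. The pads swing forward as they close: fully open they stand 13 mm farther back than shut.
Start: joints at [1.143, 0.181, 1.607, -0, 1.354, -0.206], TCP at [0.126, 0.561, 0.231] pointing down, gripper open.
Joint ranges: [-2.99, 2.99], [-0.89, 2.07], [0.3, 2.58], [-1.14, 4.28], [0, 2.63], [-3.12, 3.12]. Speed limits (rad/s): [2.57, 2.57, 3.01, 3.14, 3.14, 3.14].

INTERFACE

Orientations are given as a unit quaternion [w, x, y, z].
In Python, from bench import ctrl gives the robot as it stands. The module is installed in compiled form; this text tells all that it offers.
- The arm moves only by the tool arm_command, never from a script. Its argument "plan" is one flat list of numbers, 4 for each row, row after row: the shift along the tool's x, y, z in mm, then the turn about the tool's z in rad. A call has 1 to 20 rows; each row shifts and turns the commanded pose from where the row before left it, along the tool's axes as they then stand; what a row does not reach is not made up. A row lasts 1/10 s, in which the tool goes at most 50 mm and 8.59 degrees, less where a joint would pass 70% of its speed; a pose out of reach is approached as far as the arm can. A call is refused whole if a number of a shift passes 50 or a number of a turn 0.15, either way. A call with a gripper value outside its range is refused whole. "grip" is the opening, from 0 (shut) to 1 (fully open), set as the call begins (left out, the last holds). The fingers move at their own pace and stop on an object; the grip force is fixed at half the most. Time passes only in rows, so rows that do not move let the fingers close. It gives the time, the measured TCP pose, the force and the opening at its end, in the units of the state.
- ctrl.get_obs(): the state, without advancing time (a new reading comes with each control period).
- ctrl.camera(name): name is "scene" or "top"; returns a dict with "color" (480x640x3 uint8, red, green, blue), "camera_matrix" (3x3 intrinsics, pixels), "eye" and "attitude" of the camera in the world. Camera axes: x right, y up, looking along -z (the intrinsics and any distortion apply to the point x, -y, -z); pixel columns grow to the right and rows downward; lengths in m; the calibration is good to about 2 mm. A picture is of the moment at which its call begins. There is no depth.
- ctrl.hand_in(): hands the job in, once; it reports no verdict.
The state is a dict: "time_s": time; "q": joint angles; "dq": joint speeds; "joint_efforts": joint torques, N m; "eef_pos": TCP position; "eef_rot": TCP orientation; "wrist_force": force on the tool from outside, world axes, zero at the start; "torque": the same for the moment, N m; "opening": opening from 0.0 (shut) to 1.0 (fully open).
Only numpy, scipy, OpenCV 4.12 (cv2) and the standard library are available. Lean on these libraries where they do the work, as an engineer would, in place of code of your own. Each camera call takes 0.05 s, during which the arm holds its last target. There are 200 camera calls.

## Working session

There is one attempt and no reset: what is moved stays moved. The work goes in short steps, Python scripts to look and compute and a tool call to move; the robot and the scene stay as the last step left them, time stands still between calls to the robot, and variables do not carry over. Pictures are saved under pics/ and viewed, about 8 in all and at most 12, crops included, and the job is handed in when it is done.

Besides the shell and the picture viewer there is one more tool, called after "Request:" as name(argument=value, ...) on one line, values as JSON. arm_command: Moves the arm, as the interface text tells. Its arguments: {"type":"object","properties":{"plan":{"type":"array","items":{"type":"number"}},"grip":{"type":"number"}},"required":["plan"]}

```bash
mkdir -p pics; cat > h.py <<'E'
import numpy as np, cv2, json
from bench import ctrl
from scipy.spatial.transform import Rotation as R
def rot(a):
    a=np.array(a,float)
    return a if a.shape==(3,3) else R.from_quat(a,scalar_first=True).as_matrix()
def snap(n,f=None):
    c=ctrl.camera(n)
    if f: cv2.imwrite(f'pics/{f}.png',c['color'][:,:,::-1])
    return c
def ray(c,u,v):
    K=np.array(c['camera_matrix']); p=np.linalg.inv(K)@[u,v,1]
    d=rot(c['attitude'])@[p[0],-p[1],-p[2]]
    return np.array(c['eye']),d/np.linalg.norm(d)
def onz(c,u,v,z):
    e,d=ray(c,u,v); return e+d*(z-e[2])/d[2]
def tri(c1,p1,c2,p2):
    (a,d),(b,f)=ray(c1,*p1),ray(c2,*p2)
    s=np.linalg.lstsq(np.stack([d,-f],1),b-a,rcond=None)[0]
    return (a+d*s[0]+b+f*s[1])/2,np.linalg.norm(a+d*s[0]-b-f*s[1])
def proj(c,P):
    q=rot(c['attitude']).T@(np.array(P)-c['eye']); K=np.array(c['camera_matrix'])
    q=K@[q[0],-q[1],-q[2]]; return q[:2]/q[2]
E
python3 - <<'E'
from h import *
for n in('scene','top'):
    c=snap(n,n+'0'); print({k:(np.array(v).tolist()) for k,v in c.items() if k!='color'})
o=ctrl.get_obs(); print(o)
E
```

```text
{'camera_matrix': [[519.8580148521369, 0.0, 319.4265152046309], [0.0, 519.8580148521369, 243.2710234345043], [0.0, 0.0, 1.0]], 'eye': [1.1508079553218624, 0.5648174022053613, 0.6276666534337411], 'attitude': [0.39796449212571366, 0.2033958270096504, 0.4199587269368602, 0.7898664875988567]}
{'camera_matrix': [[446.1267761503302, 0.0, 326.88486374206144], [0.0, 446.1267761503302, 243.38389488115837], [0.0, 0.0, 1.0]], 'eye': [0.4552488648502415, 0.06318287717625118, 0.9271451621793856], 'attitude': [0.7125366070219701, 0.03712009766863414, -0.04494066391228768, -0.6992095671040353]}
{'time_s': 0.1, 'q': array([ 1.14271049e+00,  1.81491316e-01,  1.60792817e+00, -1.20538433e-05,
        1.35382151e+00, -2.06320313e-01]), 'dq': array([-1.88947523e-04, -3.36647855e-03, -3.36651159e-03, -9.22046115e-04,
        3.85677224e-04,  1.38061982e-05]), 'joint_efforts': array([-6.47085271e-04, -4.45873618e+01, -3.52240670e+01, -3.37687943e-04,
        4.10866269e-03, -8.33280581e-06]), 'eef_pos': array([0.12625181, 0.56043957, 0.2304507 ]), 'eef_rot': array([-2.51475585e-04,  1.10654353e-01,  9.93858609e-01, -7.84886922e-04]), 'wrist_force': array([-0.25816395, -0.68125704, -0.15874487]), 'torque': array([0.00965324, 0.02704386, 0.01690247]), 'opening': 0.9988667312844163}
```

View pics/scene0.png

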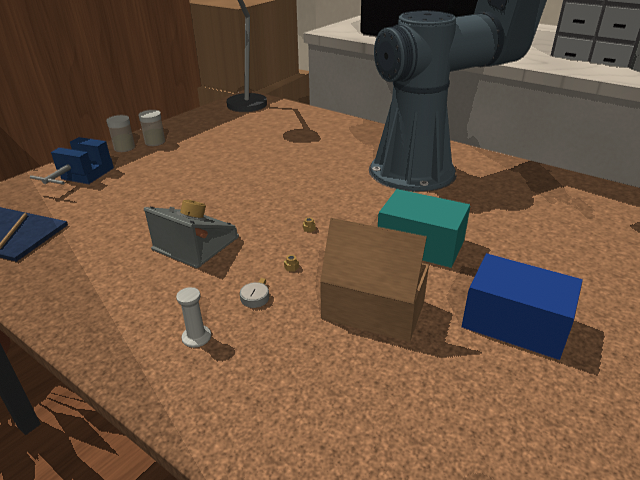

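View pics/top0.png

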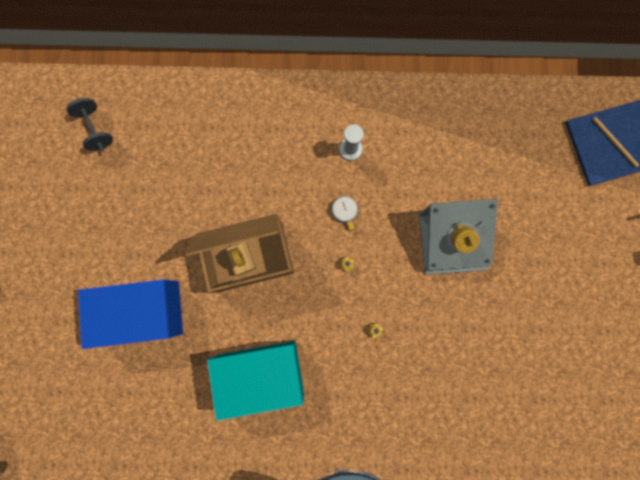

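```bash
python3 - <<'E'
from h import *
t=cv2.imread('pics/top0.png'); s=cv2.imread('pics/scene0.png')
f=lambda a,k:cv2.resize(a,None,fx=k,fy=k,interpolation=cv2.INTER_CUBIC)
A=f(t[205:300,180:300],3.3)[:300,:396]; B=f(t[190:285,410:510],3.3)[:300,:396]
C=f(s[205:345,300:440],2.1)[:300,:396]; D=f(s[190:270,135:245],3.3)[:300,:396]
o=np.zeros((600,800,3),np.uint8)
for i,a in enumerate((A,B,C,D)): o[(i//2)*300:(i//2)*300+a.shape[0],(i%2)*400:(i%2)*400+a.shape[1]]=a
cv2.imwrite('pics/crop.png',o)
E
```

```text
(no output)
```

View pics/crop.png

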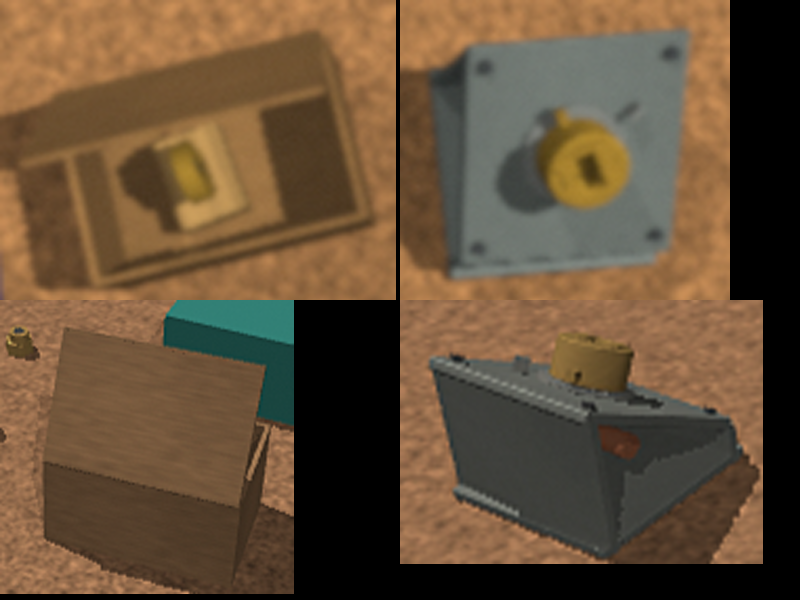

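```bash
python3 - <<'E'
from h import *
np.set_printoptions(precision=4,suppress=True)
t=snap('top');s=snap('scene')
T=lambda x,y:(180+x/3.3,205+y/3.3); S=lambda x,y:(300+x/2.1,205+(y-300)/2.1)
nl=onz(t,*T(97,285),.085);nr=onz(t,*T(370,218),.085)
hr=onz(s,*S(44,461),.085);hl=onz(s,*S(237,506),.085)
print('near L,R',nl,nr,'hinge L,R',hl,hr)
d=nl-nr; d2=hl-hr; print(np.linalg.norm(d),np.linalg.norm(d2),np.linalg.norm(hl-nl),'yaw',-np.arctan2(d[0],d[1]),-np.arctan2(d2[0],d2[1]))
print('edge L',tri(s,S(265,366),t,T(65,158)),'R',tri(s,S(65,328),t,T(325,88)))
print('block',onz(t,*T(199,176),.032),'yaw pts',[onz(t,*T(*p),.032)[:2] for p in((155,140),(210,122),(247,210),(185,230))])
print('bow',onz(t,*T(190,170),.07))
U=lambda x,y:(410+(x-400)/3.3,190+y/3.3)
V=lambda x,y:(135+(x-400)/3.3,190+(y-300)/3.3)
print('panel corners(screws)',[onz(t,*U(*p),z) for p,z in(((485,67),.1),((670,54),.1),((655,236),.04),((477,248),.04))])
print('panel far L?R tri', tri(t,U(468,45),s,V(590,415)),tri(t,U(688,30),s,V(433,362)))
z=.068+.031*np.cos(np.pi/6); print('mouth',onz(t,*U(590,167),z), 'cyl top tri',tri(t,U(590,165),s,V(597,348)))
print('slot ends',onz(t,*U(583,152),z+.005),onz(t,*U(598,183),z-.005))
E
```

```text
near L,R [0.4589 0.2729 0.085 ] [0.4998 0.1193 0.085 ] hinge L,R [0.568  0.3026 0.085 ] [0.6099 0.1529 0.085 ]
0.15894345791771197 0.15541627360296528 0.11305655055808136 yaw 0.26006743949791306 0.27296598984425485
edge L (array([0.5181, 0.279 , 0.1739]), np.float64(0.01953750402651214)) R (array([0.5609, 0.138 , 0.1791]), np.float64(0.00022644070556381804))
block [0.5261 0.2275 0.032 ] yaw pts [array([0.5476, 0.2551]), array([0.5593, 0.2221]), array([0.506 , 0.1976]), array([0.4932, 0.2346])]
bow [0.5265 0.2259 0.07  ]
panel corners(screws) [array([ 0.6187, -0.1496,  0.1   ]), array([ 0.6285, -0.2561,  0.1   ]), array([ 0.5286, -0.2673,  0.04  ]), array([ 0.5192, -0.159 ,  0.04  ])]
panel far L?R tri (array([ 0.6304, -0.1389,  0.1001]), np.float64(0.002539834679028674)) (array([ 0.6427, -0.2672,  0.0973]), np.float64(0.0018656105065468919))
mouth [ 0.5629 -0.2105  0.0948] cyl top tri (array([ 0.5635, -0.2109,  0.089 ]), np.float64(0.003771088338797335))
slot ends [ 0.5708 -0.205   0.0998] [ 0.5544 -0.2166  0.0898]
```

```bash
cat >> h.py <<'E'
def go(x,y,z,yaw):
    "shift in present tool axes (mm), and tool-z turn so that tool y is world y turned by yaw"
    o=ctrl.get_obs(); Q=rot(o['eef_rot']); p=np.array(o['eef_pos'])
    cur=np.arctan2(-Q[0,1],Q[1,1]); d=(yaw-cur+np.pi/2)%np.pi-np.pi/2
    Q2=R.from_rotvec([0,0,d]).as_matrix()@Q
    print('t',o['time_s'],'p',p.round(4),'yaw',round(cur,3),'| now-axes',(Q.T@([x,y,z]-p)*1000).round(1),'turn',round(-d,3),'| new-axes',(Q2.T@([x,y,z]-p)*1000).round(1),'F',np.round(o['wrist_force'],1),'op',round(o['opening'],3),'q6',o['q'][5].round(2))
E
python3 -c "
from h import *
go(.501,.204,.231,.262)"
python3 - <<'E'
from h import *
# slot direction: dark pixels inside brass top
t=cv2.imread('pics/top0.png')[222:258,450:485]
h=cv2.cvtColor(t,cv2.COLOR_BGR2HSV); v=h[:,:,2]
for r in v[6:30,4:32]: print(' '.join(f'{x:3d}' for x in r))
E
```

```text
t 0.2 p [0.1263 0.5606 0.2307] yaw -0.222 | now-axes [-4.439e+02 -2.655e+02 -1.000e-01] turn -0.484 | new-axes [-2.695e+02 -4.415e+02  2.000e-01] F [-0.5  0.2 -0.6] op 1.002 q6 -0.21
 80  83  87  99 113 131 134 129 126 124 128 132 135 139 142 144 143 142 134 132 129 126 123 123 121 119 115 113
 90  90  93  97 103 113 116 118 122 125 129 135 140 146 149 152 150 146 142 137 133 128 128 127 123 118 117 113
 95  96  98 100 101 106 110 116 123 132 142 150 155 159 162 164 160 158 155 149 141 135 130 128 127 122 118 115
 94  94  98  97 101 104 109 120 133 149 160 167 170 171 171 172 170 169 170 165 158 150 139 130 128 121 120 118
 91  95  95  98 100 109 122 139 152 163 168 170 171 169 168 167 167 166 170 173 171 166 152 138 126 121 119 116
 91  93  91  97 107 123 143 159 165 168 166 164 164 162 162 162 165 167 169 172 174 173 166 149 130 122 121 119
 91  91  95 102 117 139 157 165 166 163 160 158 157 158 159 165 170 169 170 170 172 174 172 160 139 123 121 120
 90  92  99 113 134 154 161 164 161 158 155 157 155 152 152 159 167 169 168 168 169 171 171 165 149 130 122 121
 87  93 106 127 148 1
[... 1070 characters left out ...]
 169 166 157 140 123 117 120
 87 120 147 160 158 153 155 165 168 171 173 167 151 133 132 137 138 142 151 161 166 165 160 144 126 115 115 117
 80 101 133 152 159 158 159 169 170 172 175 175 168 160 160 158 158 159 161 165 164 157 147 130 115 112 115 116
 72  86 113 141 156 161 165 168 169 172 171 177 176 174 170 168 165 164 164 162 157 148 136 120 116 114 114 116
 71  75  95 125 145 158 162 165 167 169 170 171 172 171 169 165 164 162 158 154 145 132 122 115 113 115 114 115
 68  68  77 102 127 143 152 157 163 165 168 168 166 167 163 163 160 158 151 143 130 119 114 115 114 114 114 115
 67  68  73  86 108 123 135 145 154 158 161 161 159 159 158 156 151 146 136 126 116 114 115 113 113 116 115 115
```

```bash
cat > lock.py <<'E'
from h import *
def onpl(c,u,v,P,n):
    e,d=ray(c,u,v); return e+d*((P-e)@n)/(d@n)
def lockmeas(t,img,yaw=0.096,M=np.array([.563,-.2107,.0948])):
    xs=np.array([np.cos(yaw)*.866,np.sin(yaw)*.866,.5]); ys=np.array([-np.sin(yaw),np.cos(yaw),0]); n=np.cross(xs,ys)
    x0,y0=454,228; v=cv2.cvtColor(img,cv2.COLOR_BGR2HSV)[y0:y0+24,x0:x0+28,2].copy()
    m=np.zeros_like(v); m[6:20,6:20]=(v[6:20,6:20]<125)
    ps=np.argwhere(m)+[y0,x0]
    X=np.array([onpl(t,c,r,M,n) for r,c in ps]); C=X.mean(0); q=np.stack([(X-C)@xs,(X-C)@ys],1)
    w,V=np.linalg.eigh(np.cov(q.T)); a=V[:,1]*np.sign(V[0,1])
    print('slot centre',C.round(4),'sd mm',(np.sqrt(w)*1e3).round(2),'phi ccw',np.arctan2(a[1],a[0]).round(3))
    return xs,ys,n
if __name__=='__main__':
    t=snap('top'); lockmeas(t,cv2.imread('pics/top0.png'))
E
python3 lock.py
```

```text
slot centre [ 0.562  -0.2105  0.0943] sd mm [2.94 5.81] phi ccw 0.524
```

Request:
arm_command(plan=[-45,-27,0,-0.12,-49,-20,0,-0.12,-49,-15,0,-0.12,-48,-10,0,-0.12,0,0,0,0,0,0,0,0,0,0,0,0], grip=0)

```text
time_s: 0.95
eef_pos: [0.3028, 0.4859, 0.2309]
eef_rot: [-0.001, -0.129, 0.992, -0.0]
wrist_force: [0.2, -1.0, 0.7]
opening: -0.0
```

```bash
python3 -c "
from h import *
go(.501,.204,.231,.262)"
```

```text
t 0.95 p [0.3028 0.4859 0.2309] yaw 0.258 | now-axes [-1.198e+02 -3.231e+02 -1.000e-01] turn -0.004 | new-axes [-1.184e+02 -3.236e+02 -1.000e-01] F [ 0.2 -1.   0.7] op -0.0 q6 -1.02
```

Request:
arm_command(plan=[-15,-40,0,0,-15,-40,0,0,-15,-40,0,0,-15,-41,0,0,-15,-41,0,0,-15,-41,0,0,-15,-40,0,0,-15,-40,0,0,0,0,30,0,0,0,30,0,0,0,20,0,0,0,0,0])

```text
time_s: 2.15
eef_pos: [0.4989, 0.2049, 0.1482]
eef_rot: [-0.003, -0.129, 0.992, -0.0]
wrist_force: [-0.7, 0.7, -0.8]
opening: 0.004
```

```bash
python3 -c "
from h import *
go(.501,.204,.151,.262); snap('scene','s1')"
```

```text
t 2.15 p [0.4989 0.2049 0.1482] yaw 0.259 | now-axes [-1.8 -1.4 -2.9] turn -0.003 | new-axes [-1.8 -1.4 -2.9] F [-0.7  0.7 -0.8] op 0.004 q6 -1.66
```

View pics/s1.png

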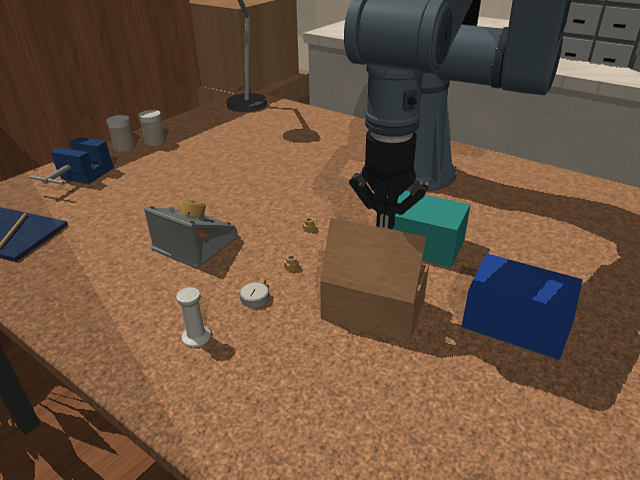

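Request:
arm_command(plan=[-20,0,0,0,-15,0,0,0,-15,0,0,0,-15,0,0,0,-15,0,0,0,-15,0,0,0,-15,0,0,0,-15,0,0,0,-15,0,0,0,-15,0,0,0,-10,0,0,0,0,0,0,0])

```text
time_s: 3.4
eef_pos: [0.6632, 0.2477, 0.1535]
eef_rot: [0.002, -0.129, 0.992, 0.0]
wrist_force: [0.4, 1.4, 1.8]
opening: 0.001
```

Request:
arm_command(plan=[0,0,8,0,0,0,8,0,0,0,8,0,0,0,8,0,0,0,5,0,0,0,0,0])

```text
time_s: 4.0
eef_pos: [0.6609, 0.2461, 0.1127]
eef_rot: [-0.001, -0.129, 0.992, -0.0]
wrist_force: [0.0, -0.5, 0.5]
opening: 0.001
```

```bash
python3 -c "
from h import *
go(.501,.204,.151,.262); snap('scene','s2')"
```

```text
t 4.0 p [0.6609 0.2461 0.1127] yaw 0.258 | now-axes [ 1.654e+02  1.000e-01 -3.790e+01] turn -0.004 | new-axes [165.4   0.8 -37.9] F [ 0.  -0.5  0.5] op 0.001 q6 -1.64
```

View pics/s2.png

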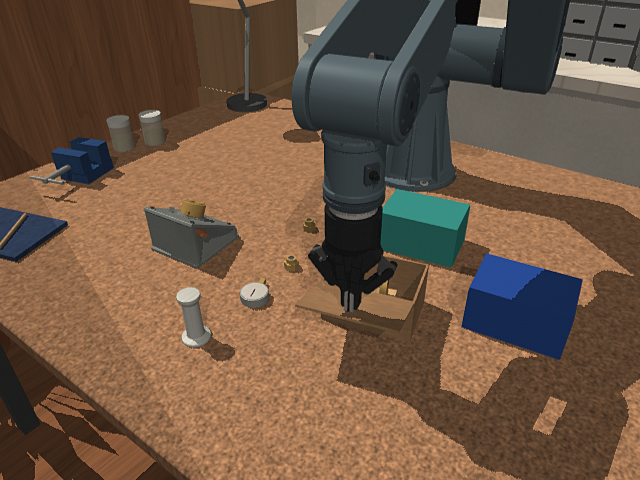

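Request:
arm_command(plan=[0,0,-45,0,0,0,-45,0,15,-35,-30,0,20,-45,0,0,20,-45,0,0,20,-45,0,0,20,-45,0,0,20,-45,0,0,20,-30,0,0,0,0,0,0], grip=1)

```text
time_s: 5.05
eef_pos: [0.6045, -0.0732, 0.2349]
eef_rot: [0.0, -0.126, 0.992, -0.001]
wrist_force: [-0.1, 0.2, -0.1]
opening: 1.0
```

```bash
python3 -c "
from h import *
t=snap('top','t3')['color']; s=snap('scene','s3')['color']
f=lambda a:cv2.resize(a[:,:,::-1],None,fx=5,fy=5,interpolation=cv2.INTER_CUBIC)
o=np.zeros((600,800,3),np.uint8)
A=f(t[200:300,200:280]);B=f(s[245:345,345:425]); o[:500,:400]=A;o[:500,400:]=B
cv2.imwrite('pics/crop3.png',o)"
```

```text
(no output)
```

View pics/crop3.png

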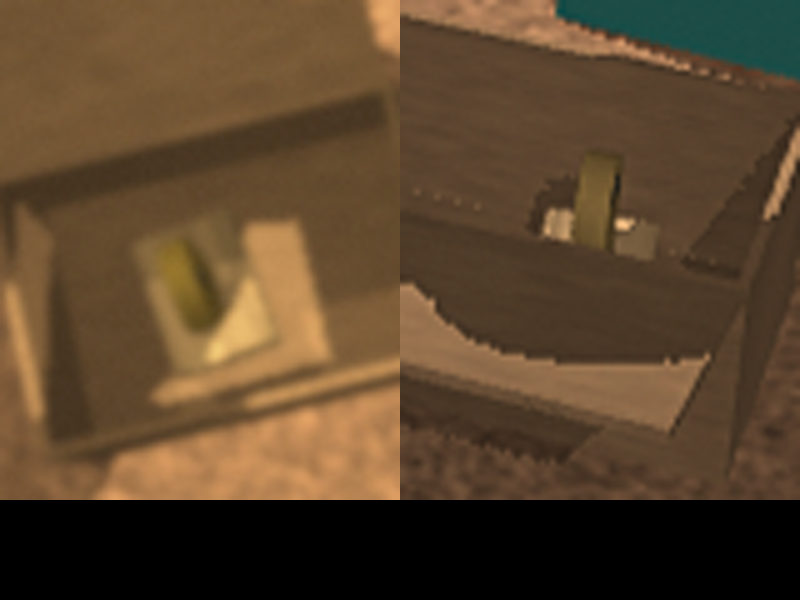

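```bash
python3 - <<'E'
from h import *
np.set_printoptions(precision=4,suppress=True)
t=snap('top');s=snap('scene'); T=lambda x,y:(200+x/5,200+y/5)
cs=[onz(t,*T(*p),.032)[:2] for p in((133,243),(225,212),(275,345),(180,368))]
print('block c',np.mean(cs,0)); 
for a,b in((3,0),(2,1)): d=cs[b]-cs[a]; print(np.hypot(*d),np.arctan2(d[1],d[0]))
for a,b in((1,0),(2,3)): d=cs[b]-cs[a]; print(np.hypot(*d),np.arctan2(-d[0],d[1]))
print('bow',onz(t,*T(188,284),.068))
a,b=onz(t,*T(172,240),.062)[:2],onz(t,*T(207,330),.062)[:2]; d=a-b; print('bow dir',np.hypot(*d),np.arctan2(d[1],d[0]),(a+b)/2)
print('scene top',tri(t,T(188,278),s,(385.4,276)))
m=cv2.inRange(cv2.cvtColor(t['color'],cv2.COLOR_RGB2HSV),(22,110,40),(35,255,255))[200:300,200:280]
n,l,st,c=cv2.connectedComponentsWithStats(m); i=1+st[1:,4].argmax(); q=np.argwhere(l==i)
X=np.array([onz(t,200+x,200+y,.065)[:2] for y,x in q]); w,V=np.linalg.eigh(np.cov(X.T)); print(len(q),'mask',X.mean(0),np.arctan(V[1,1]/V[0,1]),np.sqrt(w)*1e3)
go(.5265,.2265,.2,.34)
E
```

```text
block c [0.5261 0.2268]
0.05408397912762325 0.3979390750799576
0.057630559987906615 0.39343970882974727
0.038782182147826534 0.34946848008024983
0.03885790061023786 0.2578687872347142
bow [0.5261 0.2262 0.068 ]
bow dir 0.03786215404636733 0.40722670782559606 [0.5263 0.2267]
scene top (array([0.5267, 0.226 , 0.0777]), np.float64(0.003682627531903282))
1 mask [0.501  0.2172] nan [nan nan]
t 5.25 p [ 0.6057 -0.0676  0.2346] yaw 0.259 | now-axes [  1.2 304.6  34.7] turn -0.081 | new-axes [-23.4 303.7  34.7] F [-0.6  1.3 -0.1] op 1.0 q6 -2.14<stdin>:13: RuntimeWarning: Degrees of freedom <= 0 for slice
  c *= np.true_divide(1, fact)
  c *= np.true_divide(1, fact)
```

Request:
arm_command(plan=[0,0,0,-0.12,-4,38,0,0,-4,38,0,0,-4,38,0,0,-4,38,0,0,-4,38,0,0,-4,38,0,0,-4,38,0,0,-4,38,0,0,0,0,0,0,0,0,0,0], grip=0.55)

```text
time_s: 6.35
eef_pos: [0.5221, 0.2278, 0.2344]
eef_rot: [0.0, -0.19, 0.982, -0.0]
wrist_force: [-0.6, -0.6, 0.1]
opening: 0.549
```

```bash
python3 -c "
from h import *
go(.5263,.2266,.042,.38)"
```

```text
t 6.35 p [0.5221 0.2278 0.2344] yaw 0.383 | now-axes [ -3.4  -2.6 192.4] turn 0.003 | new-axes [ -3.4  -2.6 192.4] F [-0.6 -0.6  0.1] op 0.549 q6 -1.75
```

Request:
arm_command(plan=[-3,-3,40,0,0,0,40,0,0,0,35,0,0,0,30,0,0,0,25,0,0,0,22,0,0,0,0,0,0,0,0,0])

```text
time_s: 7.15
eef_pos: [0.527, 0.2235, 0.0424]
eef_rot: [-0.0, -0.188, 0.982, -0.0]
wrist_force: [0.8, 0.6, -0.3]
opening: 0.549
```

```bash
python3 -c "
from h import *
go(.5263,.2266,.042,.38)"
```

```text
t 7.15 p [0.527  0.2235 0.0424] yaw 0.378 | now-axes [-0.5  3.1  0.4] turn -0.002 | new-axes [-0.5  3.1  0.4] F [ 0.8  0.6 -0.3] op 0.549 q6 -1.75
```

Request:
arm_command(plan=[0,0,0,0,0,0,0,0,0,0,0,0,0,0,0,0,0,0,0,0,0,0,0,0], grip=0)

```text
time_s: 7.75
eef_pos: [0.5277, 0.2248, 0.0438]
eef_rot: [0.001, -0.188, 0.982, 0.0]
wrist_force: [-0.9, 2.8, 6.4]
opening: 0.13
```

```bash
python3 -c "
from h import *
go(.5263,.2266,.042,.38)"
```

```text
t 7.75 p [0.5277 0.2248 0.0438] yaw 0.379 | now-axes [0.6 2.2 1.8] turn -0.001 | new-axes [0.6 2.2 1.8] F [-0.9  2.8  6.4] op 0.13 q6 -1.75
```

Request:
arm_command(plan=[0,0,-5,0,0,0,-5,0,3,0,0,0,3,0,0,0,3,0,0,0,3,0,0,0,3,0,0,0,3,0,0,0,3,0,0,0,3,0,0,0,0,0,0,0,0,0,0,0])

```text
time_s: 8.95
eef_pos: [0.509, 0.2173, 0.0545]
eef_rot: [0.006, -0.188, 0.982, 0.001]
wrist_force: [9.1, 9.0, -4.4]
opening: 0.131
```

```bash
python3 -c "
from h import *
go(.5263,.2266,.042,.38)"
```

```text
t 8.95 p [0.509  0.2173 0.0545] yaw 0.378 | now-axes [-19.4   2.3  12.7] turn -0.002 | new-axes [-19.4   2.2  12.7] F [ 9.1  9.  -4.4] op 0.131 q6 -1.76
```

Request:
arm_command(plan=[3,0,0,0,3,0,0,0,0,0,0,0,0,0,-10,0,0,0,-25,0,0,0,-40,0,0,0,-45,0,0,0,-45,0,0,0,0,0])

```text
time_s: 9.85
eef_pos: [0.5028, 0.2136, 0.2248]
eef_rot: [0.006, -0.188, 0.982, -0.0]
wrist_force: [0.3, 0.5, -1.4]
opening: 0.126
```

```bash
python3 -c "
from h import *
go(.52,.0,.23,.38);go(.545,-.215,.2,.55); c=snap('scene','s4'); a=c['color'][:,:,::-1]; o=ctrl.get_obs(); g=np.array(o['eef_pos'])+[0,0,.019]; print(proj(c,g)); u,v=proj(c,g).astype(int)
cv2.imwrite('pics/crop4.png',cv2.resize(a[v-50:v+70,u-60:u+60],None,fx=5,fy=5,interpolation=cv2.INTER_CUBIC)); print(u-60,v-50)"
```

```text
t 9.85 p [0.5028 0.2136 0.2248] yaw 0.378 | now-axes [  62.8 -204.9   -5.3] turn -0.002 | new-axes [  63.2 -204.7   -5.4] F [ 0.3  0.5 -1.4] op 0.126 q6 -1.76
t 9.85 p [0.5028 0.2136 0.2248] yaw 0.378 | now-axes [ 119.3 -413.8   24.6] turn -0.172 | new-axes [ 188.3 -387.4   23.6] F [ 0.3  0.5 -1.4] op 0.126 q6 -1.76
[391.67538004 183.76292703]
331 133
```

View pics/crop4.png

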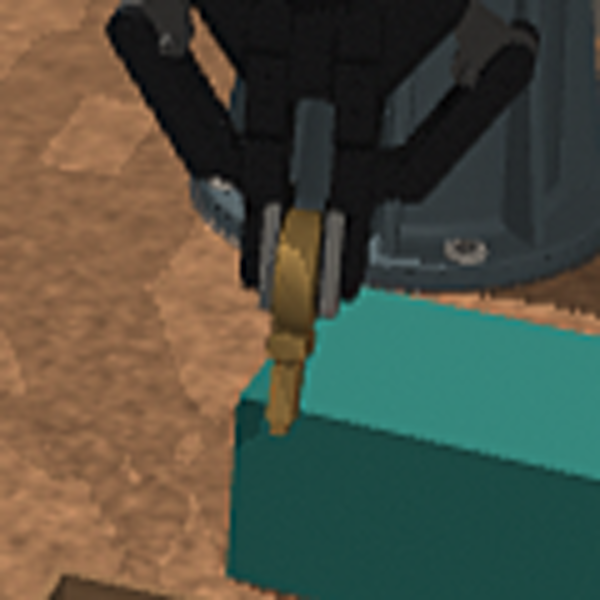

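```bash
python3 -c "
from h import *
go(.522,-.225,.17,.56)"
```

```text
t 9.9 p [0.501  0.2132 0.2213] yaw 0.378 | now-axes [ 142.7 -414.9   51. ] turn -0.182 | new-axes [ 215.4 -382.3   50.4] F [ 0.5  0.6 -2.1] op 0.129 q6 -1.76
```

Request:
arm_command(plan=[14,-41,0,-0.09,17,-40,0,-0.09,22,-38,0,0,22,-38,0,0,22,-38,0,0,22,-38,0,0,22,-38,0,0,22,-38,0,0,21,-38,0,0,21,-38,0,0,0,0,20,0,0,0,15,0,0,0,15,0,0,0,0,0,0,0,0,0])

```text
time_s: 11.4
eef_pos: [0.5171, -0.2224, 0.1667]
eef_rot: [-0.0, -0.276, 0.961, 0.001]
wrist_force: [0.0, -0.7, -1.6]
opening: 0.132
```

```bash
python3 -c "
from h import *
go(.522,-.225,.17,.56); c=snap('scene','s5'); a=c['color'][:,:,::-1]; o=ctrl.get_obs(); g=np.array(o['eef_pos'])+[0,0,.019]; print(proj(c,g)); u,v=proj(c,g).astype(int)
t=snap('top','t5')['color'][190:310,400:520,::-1]
f=lambda a:cv2.resize(a,(400,400),interpolation=cv2.INTER_CUBIC)
cv2.imwrite('pics/crop5.png',np.hstack([f(a[v-30:v+50,u-40:u+40]),f(t)])); print(u-40,v-30)"
```

```text
t 11.4 p [ 0.5171 -0.2224  0.1667] yaw 0.56 | now-axes [-2.8 -4.8 -3.3] turn -0.0 | new-axes [-2.8 -4.8 -3.3] F [ 0.  -0.7 -1.6] op 0.132 q6 -2.75
[199.75182213 151.86098068]
159 121
```

View pics/crop5.png

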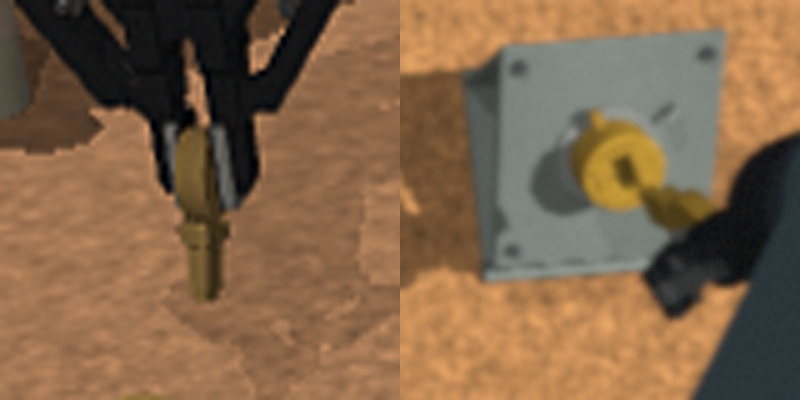

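```bash
python3 - <<'E'
from h import *
np.set_printoptions(precision=4,suppress=True)
t=snap('top');s=snap('scene')
o=ctrl.get_obs(); Q=rot(o['eef_rot']); g=np.array(o['eef_pos'])+[0,0,.019]
for p in((238,183),(240,186)):
    X,e=tri(t,(400+p[0]/3.333,190+p[1]/3.333),s,(199.8,180.2)); d=X-g
    print(X,e,'tool axes',Q.T@d*1e3,'tilt',np.arctan2(-(Q.T@d)[0],(Q.T@d)[2]),np.linalg.norm(d))
# tip from top ray meeting the tool x-z plane
e,d=ray(t,400+239/3.333,190+184.5/3.333); n=Q[:,1]; X=e+d*((g-e)@n)/(d@n); w=Q.T@(X-g)*1e3; print('plane',X,w,np.arctan2(-w[0],w[2]))
img=cv2.imread('pics/t5.png')
E
```

```text
[ 0.5482 -0.2005  0.1421] 0.002879029322452919 tool axes [-37.8642   3.5178  45.3036] tilt 0.696185514098149 0.05914805384413361
[ 0.5469 -0.202   0.141 ] 0.0025951089791097963 tool axes [-35.8993   2.9583  46.3768] tilt 0.6587348998550735 0.05872238846233341
plane [ 0.5491 -0.2041  0.1363] [-36.6658   0.      51.0479] 0.622877806046619
```

```bash
python3 -c "
from h import *
o=ctrl.get_obs();p=o['eef_pos'];go(p[0]+.010,p[1]-.0083,p[2]-.0375,.56)"
```

```text
t 11.6 p [ 0.5179 -0.2235  0.1684] yaw 0.559 | now-axes [ -4.  -12.3  37.5] turn -0.001 | new-axes [ -4.  -12.3  37.5] F [ 0.  -0.8 -1.3] op 0.135 q6 -2.75
```

Request:
arm_command(plan=[-2,-6,13,0,-2,-6,13,0,0,0,12,0,0,0,0,0,0,0,0,0])

```text
time_s: 12.1
eef_pos: [0.5265, -0.2313, 0.1282]
eef_rot: [-0.001, -0.275, 0.961, 0.001]
wrist_force: [-0.3, 1.0, -1.6]
opening: 0.13
```

```bash
python3 -c "
from h import *
go(.522,-.225,.17,.56); c=snap('scene','s6'); a=c['color'][:,:,::-1]
t=snap('top','t6')['color'][210:270,440:500,::-1]
f=lambda a:cv2.resize(a,(400,400),interpolation=cv2.INTER_CUBIC)
cv2.imwrite('pics/crop6.png',np.hstack([f(a[155:225,160:230]),f(t)]))"
```

```text
t 12.1 p [ 0.5265 -0.2313  0.1282] yaw 0.558 | now-axes [  0.5   7.8 -41.7] turn -0.002 | new-axes [  0.5   7.8 -41.7] F [-0.3  1.  -1.6] op 0.13 q6 -2.75
```

View pics/crop6.png

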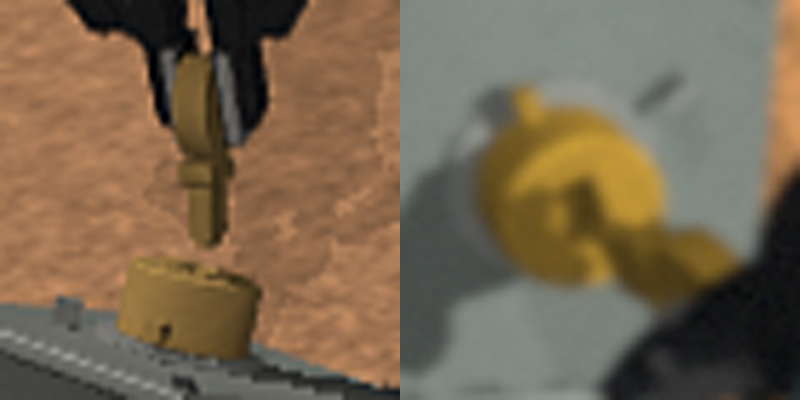

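```bash
python3 - <<'E'
from h import *
np.set_printoptions(precision=4,suppress=True)
t=snap('top');s=snap('scene')
M=np.array([.562,-.2105,.0945]); print('M proj top',proj(t,M),'scene',proj(s,M))
o=ctrl.get_obs(); Q=rot(o['eef_rot']); p=np.array(o['eef_pos'])
for tp in((469.5,243.5),(470.5,244.5)):
    X,e=tri(t,tp,s,(196.4,197.3)); print(X,e,'tip-TCP tool',Q.T@(X-p)*1e3,'M-tip tool',Q.T@(M-X)*1e3)
E
```

```text
M proj top [467.5188 241.0983] scene [194.0865 201.8073]
[ 0.5557 -0.2105  0.1026] 0.0024090394855316153 tip-TCP tool [-35.3741   3.1219  27.3101] M-tip tool [-5.3424 -3.3268  8.0856]
[ 0.554  -0.2128  0.1011] 0.0025251103191275995 tip-TCP tool [-32.7134   2.074   28.8237] M-tip tool [-8.003 -2.279  6.572]
```

Request:
arm_command(plan=[-2,-1,2,0,-2,-1,2,0,-2,-0.5,2,0,-1,0,2,0,-0.5,-0.3,1,0,-0.5,-0.3,1,0,-0.5,-0.3,1,0,0,0,0,0])

```text
time_s: 13.1
eef_pos: [0.5347, -0.2311, 0.1219]
eef_rot: [-0.002, -0.276, 0.961, -0.0]
wrist_force: [-17.1, 1.2, 28.0]
opening: 0.133
```

Request:
arm_command(plan=[-0.7,-0.3,1.5,0,-0.7,-0.3,1.5,0,0,0,0,0])

```text
time_s: 13.4
eef_pos: [0.5353, -0.2313, 0.1213]
eef_rot: [-0.003, -0.276, 0.961, -0.0]
wrist_force: [-27.8, 5.0, 46.4]
opening: 0.131
```

Request:
arm_command(plan=[0.7,0.3,-2,0,0.7,0.3,-2,0,0.5,0.3,-1.5,0,0,0,0,0,0,0,0,0])

```text
time_s: 13.9
eef_pos: [0.5344, -0.2308, 0.1224]
eef_rot: [-0.001, -0.276, 0.961, -0.0]
wrist_force: [-10.1, 0.3, 13.3]
opening: 0.131
```

```bash
python3 -c "
from h import *
go(.522,-.225,.17,.56); c=snap('scene','s7'); a=c['color'][:,:,::-1]
t=snap('top','t7')['color'][220:260,450:490,::-1]
f=lambda a:cv2.resize(a,(400,400),interpolation=cv2.INTER_CUBIC)
cv2.imwrite('pics/crop7.png',np.hstack([f(a[175:225,170:220]),f(t)]))"
```

```text
t 13.9 p [ 0.5344 -0.2308  0.1224] yaw 0.559 | now-axes [  7.6  11.5 -47.5] turn -0.001 | new-axes [  7.6  11.5 -47.5] F [-10.1   0.3  13.3] op 0.131 q6 -2.74
```

View pics/crop7.png

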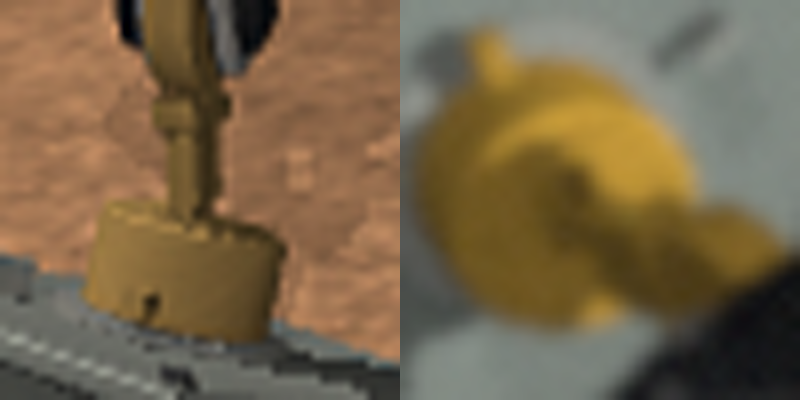

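Request:
arm_command(plan=[0,0,-2,0,-2,0,-1,0,-2,0,-1,0,0,0,1,0,0,0,1,0,0,0,1,0,0,0,0,0])

```text
time_s: 14.7
eef_pos: [0.5396, -0.2277, 0.1233]
eef_rot: [0.001, -0.276, 0.961, -0.0]
wrist_force: [-4.5, 4.5, 10.0]
opening: 0.133
```

Request:
arm_command(plan=[-0.5,-0.2,1,0,-0.5,-0.2,1,0,-0.5,-0.2,1,0,0,0,0,0])

```text
time_s: 15.1
eef_pos: [0.5401, -0.2279, 0.1229]
eef_rot: [-0.001, -0.276, 0.961, -0.0]
wrist_force: [-17.4, 5.6, 30.6]
opening: 0.131
```

Request:
arm_command(plan=[0.5,0,-1.5,0,0,1,0,0,0,1,0,0,0,0,0,0])

```text
time_s: 15.5
eef_pos: [0.5397, -0.2273, 0.1231]
eef_rot: [0.001, -0.276, 0.961, -0.002]
wrist_force: [-9.0, 0.2, 15.9]
opening: 0.129
```

Request:
arm_command(plan=[0,1,0,0,0,1,0,0,0,0,0,0])

```text
time_s: 15.8
eef_pos: [0.5396, -0.2269, 0.1232]
eef_rot: [0.001, -0.275, 0.961, -0.003]
wrist_force: [-4.5, -2.9, 12.3]
opening: 0.131
```

```bash
python3 -c "
from h import *
go(.522,-.225,.17,.56); c=snap('scene','s8'); t=snap('top','t8')"
```

```text
t 15.8 p [ 0.5396 -0.2269  0.1232] yaw 0.558 | now-axes [ 13.9  10.6 -46.8] turn -0.002 | new-axes [ 13.8  10.6 -46.8] F [-4.5 -2.9 12.3] op 0.131 q6 -2.73
```

```bash
python3 -c "
from h import *
a=cv2.imread('pics/s8.png');t=cv2.imread('pics/t8.png')
f=lambda a:cv2.resize(a,(400,600),interpolation=cv2.INTER_CUBIC)
cv2.imwrite('pics/crop8.png',np.hstack([f(a[157:220,174:216]),f(t[215:263,452:484])]))"
```

```text
(no output)
```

View pics/crop8.png

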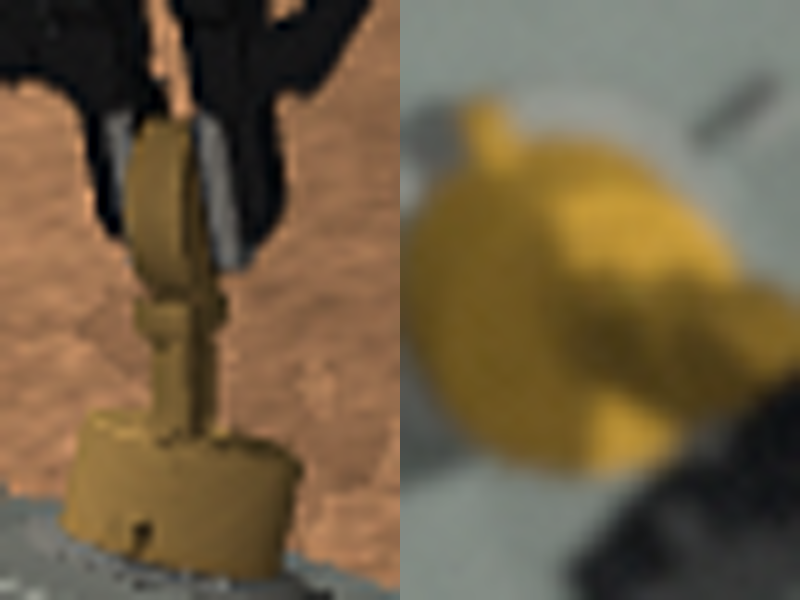

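Request:
arm_command(plan=[1,0,0.6,0,1,0,0.6,0,0,0,0,0])

```text
time_s: 16.2
eef_pos: [0.5392, -0.2273, 0.1229]
eef_rot: [0.003, -0.275, 0.961, -0.003]
wrist_force: [-3.0, 1.3, 15.5]
opening: 0.134
```

Request:
arm_command(plan=[1,0,0.6,0,1,0,0.6,0,0,0,0,0])

```text
time_s: 16.5
eef_pos: [0.5381, -0.2278, 0.1221]
eef_rot: [0.004, -0.276, 0.961, -0.003]
wrist_force: [-0.7, 2.3, 17.6]
opening: 0.132
```

Request:
arm_command(plan=[1,0,0.5,0,1,0,0.5,0,1,0,0.5,0,0,0,0,0])

```text
time_s: 16.9
eef_pos: [0.5357, -0.2293, 0.1206]
eef_rot: [0.004, -0.276, 0.961, -0.003]
wrist_force: [0.1, 4.4, 17.3]
opening: 0.13
```

Request:
arm_command(plan=[0,-1,0,0,0,-1,0,0,0,-1,0,0,0,0,0,0])

```text
time_s: 17.3
eef_pos: [0.536, -0.2299, 0.1204]
eef_rot: [0.002, -0.276, 0.961, -0.0]
wrist_force: [-5.2, 9.9, 24.9]
opening: 0.134
```

Request:
arm_command(plan=[-0.9,0.5,1.7,0,-0.9,0,1.7,0,-0.9,0,1.7,0,0,0,0,0])

```text
time_s: 17.7
eef_pos: [0.5366, -0.2304, 0.1196]
eef_rot: [0.0, -0.276, 0.961, -0.002]
wrist_force: [-25.6, 8.3, 54.9]
opening: 0.133
```

```bash
python3 -c "
from h import *
go(.522,-.225,.17,.56); c=snap('scene','s9'); t=snap('top','t9')
def seg(c,r,lo=(15,90,60),hi=(35,255,255)):
    h=cv2.cvtColor(c,cv2.COLOR_RGB2HSV)[r[0]:r[1],r[2]:r[3]]; return cv2.inRange(h,lo,hi)
for k in('s5','s8','s9'):
    a=cv2.imread(f'pics/{k}.png')[150:225,176:214]; v=cv2.cvtColor(a,cv2.COLOR_BGR2GRAY)
    print(k); 
    for r in range(18,62,1): print(150+r,' '.join(f'{x:3d}' for x in v[r,6:32]))
" | sed -n '1p;47,200p'
```

```text
t 17.7 p [ 0.5366 -0.2304  0.1196] yaw 0.56 | now-axes [  9.5  12.1 -50.4] turn -0.0 | new-axes [  9.5  12.1 -50.4] F [-25.6   8.3  54.9] op 0.133 q6 -2.74
s8
168  29  15  17  25  32  38  10   6   9  27 146 144  74  30  17  19  20  18  22   9  25 122 112 110 112 110
169  71   5  17  61  80  72   1  41  48  46  96  89  56  80  51  20  16  18  20   9  17  90 116 114 114 112
170  80   4  17  77 100  54  22  93  86  83  77  63  45  98 100  32  12  23  21   8  18  85 119 115 117 119
171 120   3  17  57  98  76  60  91  88  87  87  84  31  98  96  50  15  20  21  10  13  64 117 118 123 122
172 144   2  16  55  99  92  95  93  90  92  93  76  36  97  94  70  12  21  23  13  14  64 130 119 115 110
173 125  11  14  35  98  91  92  92  93  93  94  60  31  93  95  77  14  20  22  15   9  38 125 113 114 115
174 132  45   7  20  99  92  95  95  94  95  99  53  31  75  95  78  26  20  20  16   6  22 127 114 114 116
175 130  71   6  18  97  97  98  96  94  98 102  45  42  71  96  89  35  17  22  19   5  23 125 120 114 113
176 136  99   3  17  74  98  97  95  94  98 105  46  50  53  97  96  38  18  
[... 7865 characters left out ...]
  92  89  89  97  83 102  84  70  65  58  75 114 105
206 126 124 122 121 119 116 112 107 105 101  99  98  94  92  92  89  87  81  79  78  76  70  56  49 124 114
207 127 123 122 118 117 115 111 108 105 102  99  97  96  94  90  87  84  83  80  79  74  65  54  74 119 116
208 127 124 122 117 114 112 110 108 104 103  98  96  95  91  88  88  85  83  82  78  71  62  54 102 115 113
209 126 125 121 119 115 112 107 105 102  99  95  95  93  90  88  86  84  82  80  75  68  59  50 103 118 118
210 123 125 121 117 113 113 111 105 102 101  98  95  93  89  89  87  86  82  77  72  65  55  52 128 117 116
211 122 124 122 111 106 116 110  89 103 100  96  94  92  90  89  89  84  80  76  71  63  54  64 122 116 125
```

```bash
python3 -c "
import cv2,numpy as np
v=cv2.cvtColor(cv2.imread('pics/scene0.png'),cv2.COLOR_BGR2GRAY)
for r in range(196,212): print(r,' '.join(f'{x:3d}' for x in v[r,180:210]))
from h import *
from lock import *
s=snap('scene');t=snap('top')
yaw=.096;M=np.array([.562,-.2105,.0945])
xs=np.array([np.cos(yaw)*.866,np.sin(yaw)*.866,.5]); ys=np.array([-np.sin(yaw),np.cos(yaw),0])
for phi in(.524,):
  a=np.cos(phi)*xs+np.sin(phi)*ys; b=-np.sin(phi)*xs+np.cos(phi)*ys
  for i,j in((1,1),(1,-1),(-1,-1),(-1,1)): P=M+.011*i*a+.005*j*b; print(i,j,proj(s,P).round(1),proj(t,P).round(1))
for k in range(8): th=k*np.pi/4; print(k,proj(s,M+.024*(np.cos(th)*xs+np.sin(th)*ys)).round(1))
"
```

```text
196 117 120 118 114 112 112 115 112 116 122 114 112 117 117 123 123 120 125 131 125 120 121 123 116 110 107 109 110 115 122
197 115 112 110 112 113 111 113 116 118 116 115 114 118 125 127 125 120 120 120 120 117 118 118 112 111 113 117 122 125 131
198 111 103 107 120 125 123 119 119 125 128 133 123 122 124 123 124 126 120 119 120 122 119 120 120 117 114 114 118 119 124
199 116 115 116 127 130 125 117 106 107 125 134 127 122 115 112 116 116 114 116 118 117 111 109 112 115 114 112 110 111 124
200 127 121 117 121 111 106 108 108 110 106 108 109 109 107 108 112 116 116 114 118 112 110 112 115 118 118 115 115 118 122
201 119 119 115 113 130 119 111 109 112  96  97  80  65  63  86 108 118 113 111 112 114 114 119 122 119 113 113 121 125 122
202 115 125 112 111 111 112 130 130 125 110 104  96  99  65 100 107 115 123 128 116 124 129 129 121 110 115 117 119 120 121
203 130 144 115 114 112 112 111 108 107 111 119 117 117 109 107 104 109 112 110 106 109 102 104 110  92 117 113 114 117 117
204 130 135 110 113 113 111 109 106 105 105 100  99  99 101 110 112 104 107 104  89  93  63  70  81  85 112 
[... 443 characters left out ...]
  88  87  83  80  80  77  75  74  71  65  56  49 108 122 120 115 110
209 105 113 115 115 111 109 106 102  99  96  93  91  87  87  85  83  80  79  77  75  73  68  62  51  45 110 125 127 125 120
210  99 114 113 115 111 107 104 104 103  95  94  91  90  86  85  81  79  79  78  76  70  66  60  49  51 137 126 125 122 112
211 104 117 112 114 111 102  96 107 101  82  95  92  88  86  84  82  82  81  77  73  69  65  57  47  62 130 125 129 126 116
1 1 [195.4 202.8] [462.6 238.1]
1 -1 [190.6 201.6] [467.3 235.3]
-1 -1 [192.8 200.8] [472.4 244.1]
-1 1 [197.5 202. ] [467.7 246.9]
0 [186.1 201.1]
1 [194.7 203.4]
2 [202.8 204.7]
3 [205.7 204.3]
4 [201.7 202.5]
5 [193.5 200.3]
6 [185.5 198.9]
7 [182.4 199.2]
```

```bash
python3 -c "
import cv2
for k in('t7','t8','t9'):
  v=cv2.cvtColor(cv2.imread(f'pics/{k}.png'),cv2.COLOR_BGR2GRAY); print(k)
  for r in range(231,254): print(r,' '.join(f'{x:3d}' for x in v[r,458:484]))
"
```

```text
t7
231  91  95 101 110 121 133 144 151 154 154 153 155 154 153 153 155 153 154 151 145 141 136 133 131 130 128
232  91  98 111 124 136 144 151 153 154 151 149 151 150 151 153 157 160 161 156 151 144 137 134 132 130 128
233  95 109 124 132 134 136 137 139 139 142 145 146 149 152 154 155 156 159 162 155 145 138 136 133 129 128
234 103 120 125 123 114 109 110 113 125 135 142 147 151 153 152 152 155 157 161 156 146 140 135 135 130 128
235 108 118 114 104  94  91  91  97 112 123 134 144 150 152 152 152 154 155 157 155 148 140 136 136 132 132
236 102 103  96  90  86  86  87  88  92  99 112 132 146 151 152 153 151 152 152 156 153 146 138 136 134 134
237  91  92  90  87  84  83  81  78  74  73  90 118 139 149 150 150 149 146 148 150 154 150 140 137 135 135
238  88  88  88  87  85  81  77  75  69  65  77 104 128 141 147 147 145 140 138 143 149 145 140 136 134 134
239  87  89  86  88  84  79  75  73  68  64  70  90 110 124 133 138 133 123 119 123 134 139 133 128 127 128
240  87  87  88  86  84  78  74  71  71  66  71  83  94 105 112 115 109 102  98 103 114 119 116 111 110 114
241  88  88  88  
[... 5660 characters left out ...]
  65  60  61  64  63  60  60  59  59  61  60  60  58
248  87  86  88  86  90  87  90  88  87  87  89  89  87  81  71  66  65  67  63  62  61  59  55  50  42  29
249  84  86  86  88  87  88  88  87  87  87  93 108 114 108  95  80  72  67  65  63  62  59  49  38  27  20
250  86  87  83  84  88  87  88  86  85  89 104 124 135 130 120 103  88  74  68  64  63  55  42  33  24  13
251  97  97  93  92  89  89  88  86  87  94 110 130 139 137 130 118 100  80  68  66  61  49  33  25  18  17
252 116 112 107 105 103 102  96  95  95 102 113 125 133 133 129 120 102  81  65  59  49  40  31  17  20  18
253 129 124 122 120 117 114 110 110 110 113 119 124 126 126 120 111  92  70  54  44  41  32  25  21  21  21
```

Request:
arm_command(plan=[0.5,0,-5,0,0,0,-5,0,0,0,-3,0,0,0,0,0,0,0,0,0])

```text
time_s: 18.4
eef_pos: [0.5349, -0.229, 0.1234]
eef_rot: [-0.0, -0.275, 0.961, 0.0]
wrist_force: [-0.2, -0.3, -2.2]
opening: 0.13
```

```bash
python3 -c "
from h import *
go(.5397,-.2233,.127,.56)"
```

```text
t 18.4 p [ 0.5349 -0.229   0.1234] yaw 0.558 | now-axes [-7.1  2.3 -3.6] turn -0.002 | new-axes [-7.1  2.3 -3.6] F [-0.2 -0.3 -2.2] op 0.13 q6 -2.74
```

Request:
arm_command(plan=[-2,1,-2.5,0,-2.5,1,-1.5,0,-2.5,0.5,0,0,0,0,0,0,0,0,1,0,0,0,1,0,0,0,1,0,0,0,0,0])

```text
time_s: 19.2
eef_pos: [0.5403, -0.2235, 0.1271]
eef_rot: [0.001, -0.276, 0.961, -0.0]
wrist_force: [-4.8, 2.6, 11.0]
opening: 0.129
```

Request:
arm_command(plan=[0,0,1,0,0,0,1,0,0,0,1,0,0,0,0,0])

```text
time_s: 19.6
eef_pos: [0.5406, -0.2239, 0.1263]
eef_rot: [0.001, -0.276, 0.961, -0.001]
wrist_force: [-9.7, 4.4, 24.1]
opening: 0.133
```

```bash
python3 -c "
from h import *
snap('scene','s10'); snap('top','t10')"
```

Request:
arm_command(plan=[0,0,-5,0,0,0,-5,0,0,0,-5,0,0,0,0,0,0,0,0,0])

```text
time_s: 20.2
eef_pos: [0.5396, -0.2233, 0.137]
eef_rot: [-0.0, -0.275, 0.961, 0.0]
wrist_force: [0.1, -1.2, -2.0]
opening: 0.125
```

```bash
python3 -c "
from h import *
go(.5397,-.2233,.127,.56)
snap('scene','s11'); snap('top','t11')
r=lambda k:cv2.imread(f'pics/{k}.png')
f=lambda a:cv2.resize(a,(400,300),interpolation=cv2.INTER_LANCZOS4)
o=np.vstack([np.hstack([f(r('s10')[180:210,175:215]),f(r('t10')[228:258,455:495])]),np.hstack([f(r('s11')[177:207,175:215]),f(r('t11')[228:258,455:495])])])
cv2.imwrite('pics/crop12.png',cv2.convertScaleAbs(o,alpha=1.4))"
```

```text
t 20.2 p [ 0.5396 -0.2233  0.137 ] yaw 0.558 | now-axes [-0.1  0.  10. ] turn -0.002 | new-axes [-0.1  0.  10. ] F [ 0.1 -1.2 -2. ] op 0.125 q6 -2.72
```

View pics/crop12.png

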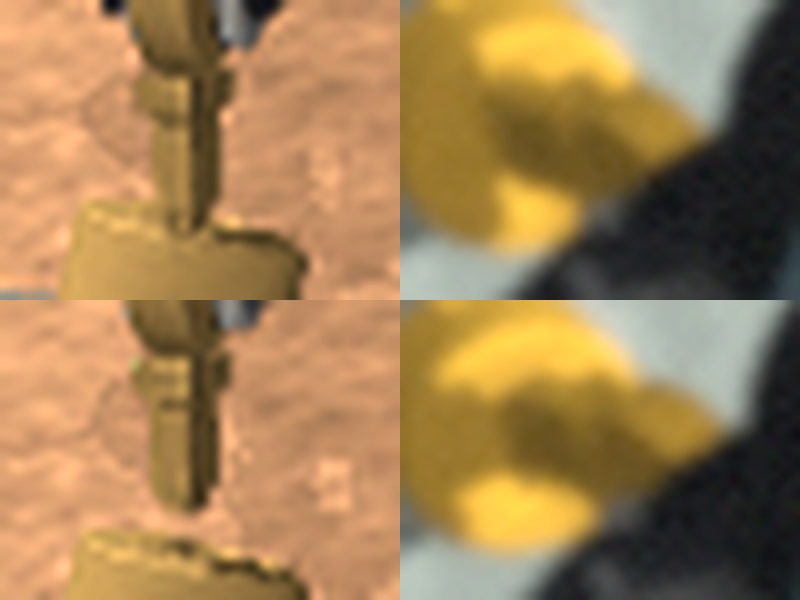

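```bash
python3 - <<'E'
from h import *
s=snap('scene');t=snap('top'); p=np.array([.5396,-.2233,.137]); yaw=.558
e=np.array([np.cos(yaw),np.sin(yaw),0]); y=np.array([-np.sin(yaw),np.cos(yaw),0]); z=np.array([0,0,1.])
for T in(.35,.45,.55,.65,.75):
    g=p+[0,0,.019]; ax=np.sin(T)*e-np.cos(T)*z; w=np.cos(T)*e+np.sin(T)*z; tip=g+.055*ax
    print(T,tip.round(4),'tip',proj(s,tip).round(1),proj(t,tip).round(1),'corners s',[proj(s,tip+.008*i*w+.0025*j*y).round(1).tolist() for i in(1,-1) for j in(1,-1)],'top',[proj(t,tip+.008*i*w+.0025*j*y).round(1).tolist() for i in(1,-1) for j in(1,-1)])
    print('    shoulder +e end s,t',proj(s,g+.027*ax+.015*w).round(1),proj(t,g+.027*ax+.015*w).round(1),'bow far rim',proj(t,g+.019*w+.004*-ax).round(1))
v=cv2.cvtColor(cv2.imread('pics/t11.png'),cv2.COLOR_BGR2GRAY)
for r in range(230,252): print(r,' '.join(f'{x:3d}' for x in v[r,460:490]))
v=cv2.cvtColor(cv2.imread('pics/s11.png'),cv2.COLOR_BGR2GRAY)
for r in range(180,206): print(r,' '.join(f'{x:3d}' for x in v[r,184:204]))
E
```

```text
0.35 [ 0.5556 -0.2133  0.1043] tip [194.8 196. ] [470.8 243.9] corners s [[194.8, 196.7], [192.4, 196.6], [197.2, 195.5], [194.8, 195.4]] top [[468.0, 241.0], [470.2, 239.6], [471.4, 248.2], [473.6, 246.8]]
    shoulder +e end s,t [191.9 183.5] [475.3 239.8] bow far rim [483.5 241. ]
0.45 [ 0.5599 -0.2106  0.1065] tip [194.  196.3] [469.7 241.4] corners s [[193.9, 196.6], [191.5, 196.5], [196.4, 196.1], [194.0, 196.0]] top [[467.1, 238.6], [469.3, 237.2], [470.1, 245.6], [472.3, 244.3]]
    shoulder +e end s,t [191.4 182.9] [475.2 238.7] bow far rim [484.2 241.4]
0.55 [ 0.564  -0.2081  0.1091] tip [193.1 196.3] [468.8 239.1] corners s [[193.0, 196.2], [190.6, 196.1], [195.5, 196.5], [193.2, 196.5]] top [[466.4, 236.3], [468.6, 234.9], [468.9, 243.1], [471.1, 241.8]]
    shoulder +e end s,t [191.  182.1] [475.2 237.7] bow far rim [484.9 241.9]
0.65 [ 0.5678 -0.2057  0.1122] tip [192.2 196.1] [468.  236.8] corners s [[192.2, 195.6], [189.8, 195.5], [194.7, 196.7], [192.3, 196.6]] top [[465.8, 234.2], [468.1, 232.8], [467.9, 240.7], [470.1, 239.3]]
    shoulder +e end s,t [190.6 181.2] 
[... 4536 characters left out ...]
 119 112 112 109 111 111 106
198 135 133 129 129 135 141 146 131 118 102  95 127 143 134 113 113 115 112 112 113
199 142 136 128 115 116 136 145 139 136 130 129 130 130 126 128 108 109 105 103 106
200 121 116 116 119 119 115 117 118 119 114 119 123 128 128 127 109 105 104 105 108
201 142 129 120 117 122 104 105  87  71  59  80 106 126 127 126 107 108 107 111 114
202 120 123 142 142 135 120 113 105 107  71  86  95  99 131 136 113 115 126 125 117
203 124 121 120 117 118 121 130 127 127 119 120 102  63  48  54  50  54 119 116 105
204 122 121 118 116 114 114 108 107 108 110 122 107  81  72  80  68  54  50  69  49
205 122 122 119 114 113 110 109 107 102  99  96  94  92  91  87  85  78  70  69  65
```

Request:
arm_command(plan=[0,-2,5,0,0,0,3,0,0,0,2,0,0,0,2,0,0,0,0,0,0,0,0,0])

```text
time_s: 21.0
eef_pos: [0.5413, -0.2256, 0.1273]
eef_rot: [0.0, -0.276, 0.961, -0.001]
wrist_force: [-5.3, 1.3, 12.4]
opening: 0.134
```

Request:
arm_command(plan=[0,0,-3,0,0,-2,0,0,0,0,2,0,0,0,1,0,0,0,0,0,0,0,0,0])

```text
time_s: 21.6
eef_pos: [0.542, -0.2267, 0.1275]
eef_rot: [0.0, -0.276, 0.961, 0.0]
wrist_force: [-6.9, 3.7, 17.6]
opening: 0.133
```

Request:
arm_command(plan=[0,0,-10,0,0,0,-25,0,0,0,0,0.15,0,0,0,0.15,0,0,0,0.15,0,0,0,0.15,0,0,0,0.15,0,0,0,0.15,0,0,0,0.15,0,0,0,0.15,0,0,0,0,0,0,0,0])

```text
time_s: 22.8
eef_pos: [0.5418, -0.2268, 0.1599]
eef_rot: [-0.0, 0.314, 0.95, 0.0]
wrist_force: [0.6, -0.3, -1.6]
opening: 0.128
```

```bash
python3 - <<'E'
from h import *
go(.54,-.22,.16,.558)
s=snap('scene','s13'); t=snap('top','t13'); o=ctrl.get_obs(); p=np.array(o['eef_pos']); print('tcp px',proj(s,p),proj(s,p+[0,0,.019]))
h=cv2.cvtColor(s['color'],cv2.COLOR_RGB2HSV)
u,v=proj(s,p).astype(int)
g=cv2.cvtColor(s['color'],cv2.COLOR_RGB2GRAY)
for r in range(v-18,v+26): print(r,' '.join(f'{a:2d}/{b:3d}' for a,b in zip(h[r,u-20:u+26:1,0],g[r,u-20:u+26])) if 0 else ' '.join('#' if 18<=a<=28 and sv>110 and gg<125 else '.' for a,sv,gg in zip(h[r,u-24:u+30,0],h[r,u-24:u+30,1],g[r,u-24:u+30])))
print('col0',u-24)
E
```

```text
t 22.8 p [ 0.5418 -0.2268  0.1599] yaw -0.638 | now-axes [ 5.5  4.4 -0.1] turn -1.196 | new-axes [-2.1  6.7 -0.1] F [ 0.6 -0.3 -1.6] op 0.128 q6 -1.53
tcp px [191.37724499 167.48638842] [189.94667736 158.94425109]
149 . . . . . . . . . . . . . . . . . . . . . . . . . . . . . . . . . . . . . . . . . . . . . . . . . . . . . .
150 . . . . . . . . . . . . . . . . . . . . . . . . . . . . . . . . . . . . . . . . . . . . . . . . . . . . . .
151 . . . . . . . . . . . . . . . . . . . . . . . . . . . . . . . . . . . . . . . . . . . . . . . . . . . . . .
152 . . . . . . . . . . . . . . . # . . . . . . . . . . . . . . . . . . . . . . . . . . . . . . . . . . . . . .
153 . . . . . . . . . . . . . . . . . . . . . . . . . . . . . . . . . . . . . . . . . . . . . . . . . . . . . .
154 . . . . . . . . . . . . . . . . # . . . . . . . . . . . . . . . . . . . . . . . . . . . . . . . . . . . . .
155 . . . . . . . . . . . . . . # . # . . . . . . . . . . . . . . . . . . . . . . . . . . . . . . . . . . . . .
156 . . . . . . . . . . . . . # # # # . . . . . . . . . . . . . . . . . . . . . . . . . . . . . . . . 
[... 3350 characters left out ...]
. . . . . . . . . .
187 . . . . . . . . . . . . . . . . . . . . . . . . . . . . . . . . . . . . . . . . . . . . . . . . . . . . . .
188 . . . . . . . . . . . . . . . . . . . . . . . . . . . . . . . . . . . . . . . . . . . . . . . . . . . . . .
189 . . . . . . . . . . . . . . . . . . . . . . . . . . . . . . . . . . . . . . . . . . . . . . . . . . . . . .
190 . . . . . . . . . . . . . . . . . . . . . . . . . . . . . . . . . . . . . . . . . . . . . . . . . . . . . .
191 . . . . . . . . . . . . . . . . . . . . . . . . . . . . . . . . . . . . . . . . . . . . . . . . . . . . . .
192 . . . . . . . . . . . . . . . . . . . . . . . . . . . . . . . . . . . . . . . . . . . . . . . . . . . . . .
col0 167
```

```bash
python3 - <<'E'
from h import *
s=snap('scene','s14'); o=ctrl.get_obs(); Q=rot(o['eef_rot']); p=np.array([.5418,-.2268,.1599]); g=p+[0,0,.019]
def pl(u,v):
    e,d=ray(s,u,v); X=e+d*((g-e)@Q[:,1])/(d@Q[:,1]); return Q.T@(X-g)*1e3
for n,q in dict(tip=(180.2,183),tipL=(175.8,182),tipR=(184.2,183.6),shL=(177,168.5),shR=(190.6,172.6),bladeL=(175.2,179.5),bladeR=(186.8,176)).items(): print(n,pl(*q).round(1))
a=pl(180.2,183); print('tilt by tip',np.arctan2(-a[0],a[2]),np.hypot(a[0],a[2]))
# fit the blade edges
h=cv2.cvtColor(s['color'],cv2.COLOR_RGB2HSV); gr=cv2.cvtColor(s['color'],cv2.COLOR_RGB2GRAY)
m=((h[...,0]>=18)&(h[...,0]<=28)&(h[...,1]>110)&(gr<125)).astype(np.uint8); m[:169]=0;m[185:]=0;m[:,:172]=0;m[:,195:]=0
q=np.argwhere(m)[:,::-1]; X=np.array([pl(*c) for c in q])[:,[0,2]]; print(len(X),'all below shoulder top mean',X.mean(0))
for z0,z1 in((30,36),(36,42),(42,48),(48,54)):
    w=X[(X[:,1]>=z0)&(X[:,1]<z1)]; print(z0,w[:,0].min().round(1),w[:,0].max().round(1))
E
```

```text
tip [-27.4  -0.   49.9]
tipL [-35.7  -0.   46.3]
tipR [-19.7   0.   52.6]
shL [-28.4   0.   16.8]
shR [-3.2  0.  29.9]
bladeL [-35.9   0.   40.5]
bladeR [-11.9  -0.   36.3]
tilt by tip 0.5016009082260519 56.940896612826286
162 all below shoulder top mean [-22.19150899  33.26580622]
30 -33.4 -4.6
36 -36.5 -13.5
42 -34.9 -16.5
48 -29.7 -19.5
```

Request:
arm_command(plan=[0,0,0,-0.15,0,0,0,-0.15,0,0,0,-0.15,0,0,0,-0.15,0,0,0,-0.15,0,0,0,-0.15,0,0,0,-0.15,0,0,0,-0.15,0,0,20,0,0,0,0,0,0,0,0,0])

```text
time_s: 24.05
eef_pos: [0.5415, -0.2265, 0.14]
eef_rot: [-0.0, -0.276, 0.961, 0.001]
wrist_force: [0.1, 0.9, -2.0]
opening: 0.133
```

```bash
python3 - <<'E'
from h import *
go(.538,-.2255,.131,.558)
t=snap('top','t15');s=snap('scene','s15'); p=np.array(ctrl.get_obs()['eef_pos']); yaw=.558
e=np.array([np.cos(yaw),np.sin(yaw),0]); tip=p+e*.0274+[0,0,-.031]; print('tip px',proj(t,tip),proj(s,tip))
v=cv2.cvtColor(cv2.imread('pics/s15.png'),cv2.COLOR_BGR2GRAY)
for r in range(186,206): print(r,' '.join(f'{x:3d}' for x in v[r,184:206]))
E
```

```text
t 24.05 p [ 0.5415 -0.2265  0.14  ] yaw 0.559 | now-axes [2.4 2.7 9. ] turn 0.001 | new-axes [2.4 2.7 9. ] F [ 0.1  0.9 -2. ] op 0.133 q6 -2.73
tip px [471.27492735 238.25603773] [191.01953284 195.62795301]
186 110 111 117 107  94  97  99  74  48  46  88 116 109 108 107 106 107 106 106 108 106 107
187 108 113 120 104  93  95  96  73  48  49  80 117 109 109 113 112 101  96  95 100 108 110
188 114 115 114 102  91  95  96  71  48  48  71 130 116 114 115 114 104  98 104 111 113 113
189 109 113 118 110  91  94  96  72  48  48  74 150 124 121 120 114 112 111 111 113 107 101
190 112 114 114 110  91  94  95  71  43  49  70 123 116 121 127 123 118 118 112 108 105 100
191 116 111 113 112  90  94  96  71  45  48  68 116 113 119 118 112 113 113 108 108 102 105
192 126 113 114 110  92  92  95  72  47  47  68 118 110 112 112 115 116 114 112 107 103 127
193 131 137 116 105  98  95  96  73  46  52  69 111 109 114 115 116 115 112 110 107 110 139
194 118 120 128 112 102  99  90  66  43  64  88 107 111 118 115 111 112 113 115 116 119 136
195 123 122 123 125 117  87  66  44  49  66 113 106 106 110 114 1
[... 246 characters left out ...]
 134 138 135 136 139 134 109 114 115 113 112 113 109 106
199 141 136 127 115 115 135 145 137 133 126 123 126 129 126 106 111 109 105 103 106 107 106
200 121 116 118 118 118 115 118 118 115 113 118 122 128 128 106 110 104 104 105 109 112 110
201 141 129 119 117 121 104 106  86  71  60  97 119 132 126 110 108 107 107 111 115 112 106
202 121 122 142 142 135 120 113 106 108  62 104 119 121 130 131 113 126 126 123 115 105 108
203 124 122 120 117 118 122 130 128 128  96  75  98  62  49  53  55 119 117 113 106  91 111
204 122 122 118 116 115 114 108 107 108 111  98  89  83  73  80  66  53  47  49  50  80 106
205 122 122 119 114 112 110 109 106 103 101  99  94  90  91  89  84  77  71  69  64  58  74
```

Request:
arm_command(plan=[2.4,2.7,5,0,0,0,4,0,0,0,3,0,0,0,2,0,0,0,0,0,0,0,0,0])

```text
time_s: 24.75
eef_pos: [0.5384, -0.2258, 0.1263]
eef_rot: [0.0, -0.275, 0.961, 0.0]
wrist_force: [0.1, -0.4, -2.2]
opening: 0.13
```

Request:
arm_command(plan=[0.5,0.8,0.5,0,0.5,0.8,0.5,0,0,0,0.5,0,0,0,0,0])

```text
time_s: 25.15
eef_pos: [0.5366, -0.2249, 0.1248]
eef_rot: [-0.0, -0.275, 0.961, 0.0]
wrist_force: [0.1, 0.4, -1.3]
opening: 0.13
```

Request:
arm_command(plan=[-0.5,-0.4,1.2,0,-0.5,-0.4,1.2,0,-0.5,-0.4,1.2,0,0,0,0,0])

```text
time_s: 25.55
eef_pos: [0.5386, -0.2251, 0.1209]
eef_rot: [-0.0, -0.276, 0.961, 0.0]
wrist_force: [0.2, 0.2, -1.3]
opening: 0.129
```

Request:
arm_command(plan=[-0.5,-0.2,1.2,0,-0.5,-0.2,1.2,0,0,0,0,0])

```text
time_s: 25.85
eef_pos: [0.5396, -0.2248, 0.1186]
eef_rot: [-0.0, -0.275, 0.961, 0.0]
wrist_force: [-0.8, 0.4, -1.8]
opening: 0.131
```

Request:
arm_command(plan=[-0.6,-0.3,1.2,0,-0.6,-0.3,1.2,0,-0.6,-0.3,1.2,0,0,0,0,0])

```text
time_s: 26.25
eef_pos: [0.5415, -0.2245, 0.1149]
eef_rot: [-0.0, -0.276, 0.961, 0.0]
wrist_force: [-1.2, 1.0, -1.5]
opening: 0.132
```

Request:
arm_command(plan=[-0.6,-0.3,1.2,0,-0.6,-0.3,1.2,0,-0.6,-0.3,1.2,0,0,0,0,0])

```text
time_s: 26.65
eef_pos: [0.543, -0.224, 0.1117]
eef_rot: [-0.001, -0.276, 0.961, 0.001]
wrist_force: [-5.3, 3.0, 4.3]
opening: 0.131
```

Request:
arm_command(plan=[-0.6,-0.3,1.2,0,-0.6,-0.3,1.2,0,0,0,0,0])

```text
time_s: 26.95
eef_pos: [0.5436, -0.224, 0.1104]
eef_rot: [-0.002, -0.276, 0.961, 0.001]
wrist_force: [-11.6, 4.8, 13.4]
opening: 0.131
```

Request:
arm_command(plan=[-0.6,-0.3,1.2,0,-0.6,-0.3,1.2,0,0,0,0,0])

```text
time_s: 27.25
eef_pos: [0.5442, -0.2239, 0.1094]
eef_rot: [-0.002, -0.276, 0.961, 0.001]
wrist_force: [-20.8, 6.0, 26.3]
opening: 0.131
```

Request:
arm_command(plan=[0.6,0.3,-1.2,0,0.6,0.3,-1.2,0,0,0,0,0])

```text
time_s: 27.55
eef_pos: [0.5439, -0.2237, 0.1096]
eef_rot: [-0.001, -0.276, 0.961, 0.001]
wrist_force: [-8.3, 4.9, 8.4]
opening: 0.129
```

Request:
arm_command(plan=[0,0,0,0,0,0,0,0,0,0,0,0,0,0,-10,0,0,0,-20,0,0,0,-20,0,0,0,0,0], grip=0.4)

```text
time_s: 28.25
eef_pos: [0.5473, -0.2259, 0.1633]
eef_rot: [0.002, -0.275, 0.961, -0.003]
wrist_force: [0.6, -0.6, 1.0]
opening: 0.398
```

```bash
python3 - <<'E'
from h import *
go(.526,-.219,.155,.558)
t=snap('top','t16');s=snap('scene','s16')
h=cv2.cvtColor(s['color'],cv2.COLOR_RGB2HSV); g=cv2.cvtColor(s['color'],cv2.COLOR_RGB2GRAY)
for r in range(165,212): print(r,' '.join(f'{x:3d}' for x in g[r,178:208]))
E
```

```text
t 28.25 p [ 0.5473 -0.2259  0.1633] yaw 0.558 | now-axes [14.4 17.2  8.1] turn 0.0 | new-axes [14.4 17.2  8.1] F [ 0.6 -0.6  1. ] op 0.398 q6 -2.72
165  82   4   6   1  19 118 135 134 132 127 128 130 127 120 120 128 136 115  28  95  94  75  14  17  14  55 118 108 108 109
166  98   6   3   1  41 150 136 130 129 130 128 125 124 123 119 114 122 110  36  90  94  74  25  21  38  99 117 113 113 110
167  91  15   0  18  95 142 131 128 137 143 141 137 131 127 125 126 127 109  55  65  95  77  44  49  91 124 120 113 111 108
168  81  51  24  78 139 125 128 134 144 146 142 133 128 128 133 137 133 115  71  42  91  81  50  79 121 109 101 103 106 106
169 105  95  89 142 130 126 128 128 127 127 126 125 127 128 129 130 108 114 113  54  76  76  64 104 109 104 110 112 112 110
170 139 134 127 127 126 125 121 115 122 126 130 128 128 128 125 122 101 108 108 112 100  95 104 113 105 104 111 113 117 118
171 129 129 128 129 131 130 124 123 129 130 136 139 143 141 134 130 113 109 110 117 123 117 112 109 106 107 108 116 123 121
172 129 128 128 128 129 127 124 124 130 134 137 139 134 128 121 120 121 107 113 122 
[... 4175 characters left out ...]
 111 107 104 102  99  95  94  92  90  89  86  82  81  79  77  69  54  51 143 134
207 124 121 125 121 128 123 122 117 116 115 111 107 106 102 100  96  95  92  90  86  83  82  81  79  74  64  53  82 139 131
208 126 125 131 120 126 124 120 117 114 111 108 107 104 101  98  96  93  91  88  86  84  82  81  78  71  61  55 117 130 111
209 108 109 115 123 126 124 120 118 114 111 107 105 101  98  95  94  93  91  89  86  84  82  80  75  68  56  50 114 116 116
210 102 102 107 124 123 125 121 116 112 113 111 105 102 100  97  94  93  90  87  86  85  82  76  73  64  56  53 126 117 117
211 111 113 114 126 121 122 122 110 105 117 110  90 100 100  95  93  90  90  88  87  85  79  74  71  62  54  68 122 117 121
```

```bash
python3 - <<'E'
from h import *
t=snap('top');s=snap('scene');yaw=.096;M=np.array([.562,-.2105,.0945]);phi=.524
xs=np.array([np.cos(yaw)*.866,np.sin(yaw)*.866,.5]); ys=np.array([-np.sin(yaw),np.cos(yaw),0]); a=np.cross(xs,ys)
w=np.cos(phi)*xs+np.sin(phi)*ys; n=np.cross(a,w)
for d in(0,.004,.008):
  c=M+a*(.027+d); th=np.linspace(0,2*np.pi,60)
  P=np.array([proj(s,c+.019*(np.cos(k)*w+np.sin(k)*a)+j*.006*n) for k in th for j in(1,-1)])
  B=[proj(s,M+a*(d+k)+i*.015*w+j*.006*n).round(1).tolist() for k in(0,.008) for i in(1,-1) for j in(1,-1)]
  print(d,'bow rows',P.min(0).round(1),P.max(0).round(1),'shoulder bottom/top',B)
E
```

```text
0 bow rows [191.3 179.4] [202.4 198.8] shoulder bottom/top [[195.5, 203.1], [189.7, 201.6], [198.4, 202.0], [192.8, 200.6], [196.3, 199.3], [190.5, 197.8], [199.2, 198.3], [193.6, 196.9]]
0.004 bow rows [191.7 177.5] [202.9 196.9] shoulder bottom/top [[195.9, 201.2], [190.1, 199.7], [198.8, 200.2], [193.2, 198.7], [196.7, 197.4], [190.9, 195.9], [199.6, 196.4], [194.0, 195.0]]
0.008 bow rows [192.1 175.6] [203.3 195. ] shoulder bottom/top [[196.3, 199.3], [190.5, 197.8], [199.2, 198.3], [193.6, 196.9], [197.2, 195.5], [191.4, 194.0], [200.0, 194.6], [194.4, 193.2]]
```

```bash
python3 - <<'E'
from h import *
from lock import onpl
go(.5433,-.2123,.108,.558)
# mark direction on the panel plane
t=snap('top'); yaw=.096;M=np.array([.562,-.2105,.0945])
xs=np.array([np.cos(yaw)*.866,np.sin(yaw)*.866,.5]); ys=np.array([-np.sin(yaw),np.cos(yaw),0]); a=np.cross(xs,ys); C=M-.031*a
U=lambda x,y:(410+(x-400)/3.3,190+y/3.3)
for nm,p,h in(('mark',(627,110),.001),('pointer',(560,118),.006),('pointer',(560,118),.012),('pointer',(560,118),.02)):
    X=onpl(t,*U(*p),C+h*a,a)-C; print(nm,h,np.arctan2(X@ys,X@xs),np.hypot(X@xs,X@ys))
E
```

```text
t 28.45 p [ 0.5446 -0.2242  0.1584] yaw 0.558 | now-axes [-5.3 10.7 50.4] turn 0.0 | new-axes [-5.3 10.7 50.4] F [-0.3 -0.5 -0.1] op 0.403 q6 -2.72
mark 0.001 -0.9487902090812382 0.037901177104598685
pointer 0.006 0.4362930233373603 0.02460569665888701
pointer 0.012 0.4664317805159913 0.027742652588727434
pointer 0.02 0.49737448520778443 0.031955456340690414
```

Request:
arm_command(plan=[-5,11,0,0,0,0,20,0,0,0,15,0,0,0,10,0,0,0,5,0,0,0,0,0])

```text
time_s: 29.1
eef_pos: [0.5429, -0.2121, 0.1082]
eef_rot: [-0.001, -0.275, 0.961, 0.001]
wrist_force: [-0.5, 0.8, 0.7]
opening: 0.401
```

Request:
arm_command(plan=[0,0,0,0,0,0,0,0,0,0,0,0,0,0,0,0], grip=0.23)

```text
time_s: 29.5
eef_pos: [0.5437, -0.2127, 0.1097]
eef_rot: [0.0, -0.275, 0.961, -0.0]
wrist_force: [-0.1, -0.5, 0.3]
opening: 0.231
```

```bash
python3 - <<'E'
from h import *
go(.5433,-.2123,.108,.558)
E
```

```text
t 29.5 p [ 0.5437 -0.2127  0.1097] yaw 0.558 | now-axes [0.1 0.5 1.7] turn 0.0 | new-axes [0.1 0.5 1.7] F [-0.1 -0.5  0.3] op 0.231 q6 -2.7
```

Request:
arm_command(plan=[0,0,0,0.1,0,0,0,0.1,0,0,0,0.1,0,0,0,0.1,0,0,0,0.1,0,0,0,0.1,0,0,0,0])

```text
time_s: 30.2
eef_pos: [0.5436, -0.2125, 0.1095]
eef_rot: [0.0, 0.021, 1.0, -0.0]
wrist_force: [-0.2, 0.2, 0.3]
opening: 0.23
```

Request:
arm_command(plan=[0,0,0,0.1,0,0,0,0.1,0,0,0,0.1,0,0,0,0.1,0,0,0,0])

```text
time_s: 30.7
eef_pos: [0.5437, -0.2117, 0.1097]
eef_rot: [0.0, 0.218, 0.976, 0.001]
wrist_force: [0.1, 4.6, 3.4]
opening: 0.229
```

```bash
python3 - <<'E'
from h import *
go(.5433,-.2123,.108,-.6); print(ctrl.get_obs()['torque'])
s=snap('scene','s17'); g=cv2.cvtColor(s['color'],cv2.COLOR_RGB2GRAY)
for r in range(176,208,2): print(r,' '.join(f'{x:3d}' for x in g[r,176:212]))
E
```

```text
t 30.7 p [ 0.5437 -0.2117  0.1097] yaw -0.44 | now-axes [ 0.1 -0.7  1.7] turn 0.16 | new-axes [ 0.  -0.7  1.7] F [0.1 4.6 3.4] op 0.229 q6 -1.71
[ 0.80441192 -0.11607329  0.14511606]
176 129 132 130 125 120 121 129 139 139 136 136 130 126 125  26  11  26  20  18  15  15  16  15  17  18  22  17  19  24  19  10  18  95 120 118 114
178 120 122 127 132 136 135 134 135 134 132 130 129 131 130  51   9  16  16  24  19  13  15  19  18  22  22  19  15  28  28  24  55 104 123 115 110
180 132 129 121 116 118 128 133 130 128 125 124 127 128 131 116   0  39  64  63  29  10  12  14  12  14  11  12  28  78 129 123 111 106 107 106 104
182 136 133 137 137 135 131 128 130 130 130 126 122 118 116 117 112 166 102  86  94  33  12  15  18  31  16  15  16  71 105 121 120 117 116 120 121
184 130 134 132 127 128 134 131 126 122 128 129 126 126 130 145 149 158 132  79  90  53   4  14  16  15  15  21  11  47  95 114 117 119 123 121 120
186 128 125 126 125 122 121 126 129 127 126 131 133 128 127 133 144 129  71  64  92  95  11  17  22  22  17  19  18  33  96  69 121 115 114 115 115
188 128 132 136 143 140 131 1
[... 750 characters left out ...]
 132 129 120 113 120 131  88  99  68  59  52  74  78  78  58  97  84 117 116 111 108 108 110 112 116 117 118
200 130 124 128 135 137 131 119 137 115 123 119 106 114 113 113  69  74  75  77  77  75  75  76  76  76  73  74  91 113 111 109 108 111 116 116 110
202 128 134 134 126 125 136 119 121 122 126 136 142 138 122 126 115 111  69  66  68  81  74  75  79  72  73  95 118 109 106 109 111 113 114 111 112
204 119 118 125 133 142 134 120 121 124 119 117 115 111 109 105 104 108 105 114 118 108 113  86  74  75  69  72  59  70  97 110 107 107 108 105 108
206 127 127 120 106 118 115 121 121 123 119 119 115 112 110 106 104 101  98  94  94  94  90  83  82  80  75  72  67  54  69 121 114 111 103  97  99
```

Request:
arm_command(plan=[0,0,0,0.1,0,0,0,0.1,0,0,0,0.1,0,0,0,0])

```text
time_s: 31.15
eef_pos: [0.5445, -0.2109, 0.1105]
eef_rot: [0.001, 0.361, 0.932, 0.001]
wrist_force: [0.6, 8.6, 9.8]
opening: 0.231
```

Request:
arm_command(plan=[0,0,0,0.1,0,0,0,0.1,0,0,0,0])

```text
time_s: 31.45
eef_pos: [0.5449, -0.2096, 0.1107]
eef_rot: [0.0, 0.452, 0.892, 0.002]
wrist_force: [0.5, 13.5, 12.1]
opening: 0.232
```

```bash
python3 - <<'E'
from h import *
go(.5433,-.2123,.108,-.6); print(ctrl.get_obs()['torque'])
E
```

```text
t 31.45 p [ 0.5449 -0.2096  0.1107] yaw -0.938 | now-axes [-1.3 -2.9  2.7] turn -0.338 | new-axes [-0.2 -3.2  2.7] F [ 0.5 13.5 12.1] op 0.232 q6 -1.21
[ 3.04679135 -0.63787297  1.04207003]
```

Request:
arm_command(plan=[0,0,0,0.1,0,0,0,0.1,0,0,0,0])

```text
time_s: 31.75
eef_pos: [0.5447, -0.2075, 0.111]
eef_rot: [-0.001, 0.537, 0.843, 0.003]
wrist_force: [-0.3, 20.8, 18.5]
opening: 0.23
```

```bash
python3 - <<'E'
from h import *
go(.5433,-.2123,.108,-.6); print(ctrl.get_obs()['torque'])
t=snap('top','t18'); s=snap('scene','s18'); h=cv2.cvtColor(t['color'],cv2.COLOR_RGB2HSV);g=cv2.cvtColor(t['color'],cv2.COLOR_RGB2GRAY)
for r in range(216,250): print(r,' '.join(('%3d'%x)+('*' if 15<=a<=28 and b>130 else ' ') for x,a,b in zip(g[r,456:486],h[r,456:486,0],h[r,456:486,1])))
E
```

```text
t 31.75 p [ 0.5447 -0.2075  0.111 ] yaw -1.135 | now-axes [-3.8 -3.3  2.9] turn -0.535 | new-axes [-1.6 -4.8  2.9] F [-0.3 20.8 18.5] op 0.23 q6 -1.01
[ 4.64863853 -0.49281861  2.45329459]
216 142  141  141  141  141  136  125   93   52   29   23   32   35   34   34   36   46   61   75   86   89   89   89   92  105  121  131  133  135  134 
217 140  141  141  140  142  137  120   87   48   24   21   30   27   28   27   32   37   49   66   81   88   91   88   89   98  112  118  117  116  120 
218 143  141  140  140  139  135  113   80   43   26   20   25   27   29   33   36   37   46   56   71   82   87   88   84   86   92   90   84   80   84 
219 141  140  140  141  139  132  109   71   37   21   24   27   33   40   43   44   41   38   47   59   72   82   83   83   80   78   68   54   41   48 
220 140  140  139  139  137  128  101   64   34   17   24   32   45   50   51   47   43   39   40   46   57   65   70   68   66   63   54   40   30   25 
221 139  138  137  138  136  125   98   62   30   23   24   35   45   51   47   44   42   38   37   32   37   45   46   49   49   48   44   3
[... 3623 characters left out ...]
  51   44   40   40   37   31   23   21   18   17   16   28   39   46   52   53   53 
246  84*  88*  86*  83*  79*  69*  61   54   51   54*  56*  56*  52   46   39   38   44   46   42   31   21   16   20   22   31   44   48   51   53   53 
247  83*  85*  86*  84*  81*  75*  66*  60*  58*  59*  59*  56*  45*  41   41   46   64*  74*  69*  47*  29   21   19   25   35   46   52   52   53   53 
248  82   85*  88*  88*  87*  83*  75*  71*  65*  63*  61*  55*  47   44   53   70*  92* 105*  96*  69*  38   24   24   30   43   50   53   54   54   54 
249  80   84   88*  93*  93*  86*  83*  83*  77*  73*  68*  66*  61*  66*  78*  97* 116* 126* 117*  85*  51*  24   24   33   45   50   53   53   54   52
```

Request:
arm_command(plan=[0,0,0,-0.15,0,0,0,-0.15,0,0,0,0,0,0,0,0], grip=0.45)

```text
time_s: 32.25
eef_pos: [0.5433, -0.2128, 0.109]
eef_rot: [-0.0, 0.41, 0.912, -0.0]
wrist_force: [-0.3, -1.0, -0.0]
opening: 0.448
```

Request:
arm_command(plan=[0,0,-15,0,0,0,-30,0,0,0,-40,0,30,0,-30,0,40,0,0,0,45,0,0,0,45,0,0,0,45,0,0,0,0,0,0,0])

```text
time_s: 33.15
eef_pos: [0.4037, -0.0563, 0.2245]
eef_rot: [-0.0, 0.408, 0.913, 0.0]
wrist_force: [0.3, -0.6, -0.1]
opening: 0.45
```

```bash
python3 - <<'E'
from h import *
go(.5433,-.2123,.108,-.6)
t=snap('top','t19'); s=snap('scene','s19'); h=cv2.cvtColor(t['color'],cv2.COLOR_RGB2HSV);g=cv2.cvtColor(t['color'],cv2.COLOR_RGB2GRAY)
for r in range(217,256): print(r,' '.join(('%3d'%x)+('*' if 15<=a<=28 and b>130 else ' ') for x,a,b in zip(g[r,454:488],h[r,454:488,0],h[r,454:488,1])))
yaw=.096;M=np.array([.562,-.2105,.0945])
xs=np.array([np.cos(yaw)*.866,np.sin(yaw)*.866,.5]); ys=np.array([-np.sin(yaw),np.cos(yaw),0]); a=np.cross(xs,ys)
for phi in(-.4,-.6,-.8,-1.0):
    w=np.cos(phi)*xs+np.sin(phi)*ys; c=M+.027*a; print(phi,'bow ends top',proj(t,c+.019*w).round(1),proj(t,c-.019*w).round(1),'bowtop',proj(t,c+.019*a).round(1),'pointer',proj(t,M-.025*a+.028*w).round(1))
E
```

```text
t 33.15 p [ 0.4037 -0.0563  0.2245] yaw -0.841 | now-axes [-209.4   -0.   116.3] turn -0.241 | new-axes [-203.4  -49.9  116.3] F [ 0.3 -0.6 -0.1] op 0.45 q6 -1.16
217 133  133  133  133  132  132  132  132  134  133  132  132  133  134  134  134  133  134  133  132  131  130  130  130  130  130  129  128  129  128  130  130  130  130 
218 132  134  133  132  133  132  131  133  134  133  133  134  132  133  133  133  132  132  132  132  132  131  130  130  130  130  129  130  129  129  129  130  131  130 
219 133  132  133  132  132  133  132  133  133  134  133  134  133  132  133  133  133  132  132  132  131  132  129  130  129  129  128  127  127  130  130  129  130  129 
220 132  133  131  130  131  131  130  131  131  132  132  134  132  132  132  132  133  133  131  132  131  132  130  128  127  123  118  120  123  127  131  129  128  132 
221 131  131  130  129  129  129  127  127  131  134  133  135  134  132  133  133  133  132  132  132  132  129  130  125  121  112  105  107  118  128  131  130  129  129 
222 130  127  125  127  129  128  130  134  136  139  140  140  140
[... 5504 characters left out ...]
 122  126  130  130  127  124  122  119  114  103   90   80*  77*  78*  80*  85*  93* 103* 109* 119* 125* 133* 137* 139* 138  132  125  122  120  121  123  126  130  130 
255 130  132  133  132  129  125  122  121  119  113  100   86   74   71*  74*  79*  89*  97* 106* 113* 121* 129* 130  132  127  124  122  122  120  122  123  123  127  129 
-0.4 bow ends top [477.2 237.8] [467.9 255.8] bowtop [476.2 251.1] pointer [469.6 223.2]
-0.6 bow ends top [478.9 238.5] [466.2 255. ] bowtop [476.2 251.1] pointer [472.  224.3]
-0.8 bow ends top [480.4 239.6] [464.7 254. ] bowtop [476.2 251.1] pointer [474.1 225.9]
-1.0 bow ends top [481.6 241. ] [463.5 252.6] bowtop [476.2 251.1] pointer [475.7 227.9]
```

```bash
python3 - <<'E'
from h import *
from lock import onpl
t=snap('top');s=snap('scene');yaw=.096;M=np.array([.562,-.2105,.0945])
xs=np.array([np.cos(yaw)*.866,np.sin(yaw)*.866,.5]); ys=np.array([-np.sin(yaw),np.cos(yaw),0]); a=np.cross(xs,ys); C=M-.031*a
for h in(.004,.01,.02):
  for nm,p in(('start',(458.5,224.8)),('now mid',(474.3,226.7)),('now tip',(476.3,225.2))):
    X=onpl(t,*p,C+h*a,a)-C; print(h,nm,np.arctan2(X@ys,X@xs).round(3),np.hypot(X@xs,X@ys).round(4))
for p in((481,220.5),(478.5,223),(476.8,224.3)): X=onpl(t,*p,C+.001*a,a)-C; print('mark',np.arctan2(X@ys,X@xs).round(3),np.hypot(X@xs,X@ys).round(4))
v=cv2.cvtColor(cv2.imread('pics/top0.png'),cv2.COLOR_BGR2HSV)
for r in range(220,232): print(r,' '.join(f'{a:2d}/{b:3d}' for a,b in zip(v[r,452:470,0],v[r,452:470,1])))
for phi in(-.7,-.85,-1.):
  w=np.cos(phi)*xs+np.sin(phi)*ys; n=np.cross(a,w)
  for d in(0,.004):
    c=M+a*(.027+d); P=np.array([proj(s,c+.019*(np.cos(k)*w+np.sin(k)*a)+j*.006*n) for k in np.linspace(0,6.28,60) for j in(1,-1)])
    print(phi,d,'bow',P.min(0).round(1),P.max(0).round(1),[proj(s,M+a*d+i*.015*w+j*.006*n).round(1).tolist() for i in(1,-1) for j in(1,-1)])
g=cv2.cvtColor(s['color'],cv2.COLOR_RGB2GRAY);h=cv2.cvtColor(s['color'],cv2.COLOR_RGB2HSV)
for r in range(176,208): print(r,' '.join(('%3d'%x)+('*' if 18<=q<=28 and b>110 else ' ') for x,q,b in zip(g[r,180:212],h[r,180:212,0],h[r,180:212,1])))
E
```

```text
0.004 start 0.395 0.0254
0.004 now mid -0.897 0.0273
0.004 now tip -0.901 0.0319
0.01 start 0.429 0.0285
0.01 now mid -0.772 0.0273
0.01 now tip -0.794 0.0318
0.02 start 0.472 0.0337
0.02 now mid -0.569 0.0282
0.02 now tip -0.617 0.0325
mark -0.898 0.0443
mark -0.923 0.0378
mark -0.925 0.0339
220 67/ 19 67/ 19 67/ 19 64/ 16 68/ 17 65/ 13 68/ 17 64/ 15 64/ 15 69/ 15 60/ 13 64/ 15 65/ 12 60/ 14 68/ 16 64/ 16 64/ 15 64/ 15
221 68/ 17 68/ 17 69/ 15 68/ 17 69/ 15 56/ 15 42/ 21 41/ 17 51/ 15 60/ 13 56/ 15 60/ 10 55/ 12 64/ 14 60/ 10 60/ 12 55/ 12 60/ 12
222 64/ 15 69/ 16 64/ 16 56/ 18 39/ 23 30/ 34 23/ 53 23/ 50 26/ 32 40/ 19 49/ 16 51/ 14 48/ 10 50/ 12 54/ 10 51/ 14 55/ 12 49/ 16
223 73/ 17 69/ 18 60/ 14 41/ 22 25/ 50 20/ 97 20/122 20/107 20/ 65 26/ 32 38/ 16 45/ 15 40/ 12 41/ 15 45/ 12 47/ 14 47/ 14 45/ 12
224 69/ 19 73/ 21 60/ 13 30/ 26 22/ 75 20/135 20/163 20/147 19/102 21/ 54 28/ 27 30/ 20 28/ 23 33/ 19 30/ 16 34/ 15 37/ 17 39/ 14
225 68/ 12 60/  7 45/ 14 25/ 20 20/ 71 20/137 20/174 20/164 20/130 20/ 88 22/ 59 22/ 58 22/ 58 21/ 56 21/ 50 20/ 44 23/ 38 28/ 25
226 54/ 15 40/ 10 40/ 10 3
[... 5938 characters left out ...]
 116  126  123  119  119  125  124  119  119 
204 137  132  113* 121* 118* 118* 116* 113* 112* 110* 105* 103* 101* 105* 117* 115* 108* 109*  91* 105* 101* 113*  63*  45* 111  116  124  122  122  121  120  122 
205 124  119  116* 119* 117* 117* 115* 115* 114* 109* 106* 101* 100*  96*  92*  88*  87*  84*  90*  88*  92*  94*  96*  71*  52*  82  125  115  116  117  117  117 
206 116  115* 119* 118* 119* 118* 116* 116* 112* 107* 102* 101*  99*  94*  93*  90*  87*  84*  81*  77*  75*  72*  68*  61*  54*  66  116  109  106   99   93   94 
207 115  116* 121* 120* 120* 119* 118* 113* 107* 105* 102*  99*  94*  95*  92*  89*  86*  84*  82*  77*  76*  73*  69*  62*  54*  72  114  111  108   99   94   88
```

```bash
python3 - <<'E'
from h import *
from lock import onpl
t=snap('top');yaw=.096;M=np.array([.562,-.2105,.0945])
xs=np.array([np.cos(yaw)*.866,np.sin(yaw)*.866,.5]); ys=np.array([-np.sin(yaw),np.cos(yaw),0]); a=np.cross(xs,ys); C=M-.031*a
for h in(.002,.006,.01,.014,.02):
  o=[]
  for p in((458.2,222.3),(476.8,225.0)):
    X=onpl(t,*p,C+h*a,a)-C; o+=[np.arctan2(X@ys,X@xs).round(3),np.hypot(X@xs,X@ys).round(4)]
  print(h,o)
v=cv2.cvtColor(cv2.imread('pics/t19.png'),cv2.COLOR_BGR2HSV)
for r in range(219,230): print(r,' '.join(f'{a:2d}/{b:3d}' for a,b in zip(v[r,468:484,0],v[r,468:484,1])))
E
```

```text
0.002 [np.float64(0.344), np.float64(0.0296), np.float64(-0.945), np.float64(0.033)]
0.006 [np.float64(0.368), np.float64(0.0316), np.float64(-0.876), np.float64(0.0328)]
0.01 [np.float64(0.389), np.float64(0.0336), np.float64(-0.806), np.float64(0.0327)]
0.014 [np.float64(0.407), np.float64(0.0356), np.float64(-0.737), np.float64(0.0328)]
0.02 [np.float64(0.432), np.float64(0.0387), np.float64(-0.634), np.float64(0.0333)]
219 64/ 15 68/ 15 70/ 17 63/ 17 68/ 15 71/ 15 72/ 19 66/ 19 69/ 19 70/ 17 68/ 15 68/ 15 70/ 18 68/ 16 64/ 16 66/ 19
220 64/ 15 64/ 15 70/ 17 68/ 15 69/ 19 67/ 17 68/ 15 67/ 17 67/ 17 68/ 16 68/ 16 68/ 16 64/ 15 60/ 17 60/ 12 68/ 16
221 60/ 11 60/ 13 64/ 15 68/ 15 67/ 17 67/ 17 67/ 17 69/ 19 70/ 17 67/ 18 69/ 14 65/ 13 55/ 14 60/ 12 55/ 13 60/ 14
222 51/ 13 53/ 15 60/ 11 64/ 13 64/ 14 68/ 15 64/ 15 64/ 15 64/ 16 70/ 19 69/ 16 54/ 13 48/ 14 54/ 12 54/ 11 56/ 14
223 39/ 12 45/ 14 47/ 13 55/ 12 53/ 16 49/ 16 42/ 20 41/ 23 43/ 19 60/ 14 54/ 13 54/ 14 48/ 13 53/  9 48/ 10 50/ 11
224 40/ 16 40/ 11 45/ 11 49/ 16 41/ 18 30/ 25 26/ 43 23/ 67 23/ 67 25/ 46 33/ 23 40/ 15 40/ 13 51/ 14 47/ 13 55/ 11
225 24/ 33 28/ 26 33/ 19 30/ 17 24/ 35 22/ 68 20/106 20/134 21/131 22/ 91 26/ 43 39/ 22 51/ 14 51/ 13 55/ 11 56/ 14
226 20/ 89 20/ 72 21/ 59 21/ 60 20/ 89 21/132 21/162 21/169 21/154 21/113 24/ 56 37/ 18 49/ 16 56/ 14 65/ 12 65/ 12
227 20/148 20/132 20/125 20/123 21/145 21/173 21/177 21/170 21/145 20/100 24/ 49 44/ 22 60/ 14 60/ 16 60/ 12 68/ 16
228 21/178 21/173 21/175 20/169 21/175 21/180 21/171 21/148 21/107 23/ 61 36/ 27 56/ 14 60/ 14 70/ 19 67/ 18 68/ 16
229 21/184 21/182 21/182 21/184 21/179 21/173 20/152 20/113 22/ 65 30/ 27 53/ 15 64/ 14 68/ 16 70/ 18 63/ 18 64/ 14
```

Request:
arm_command(plan=[-45,0,0,0,-45,0,0,0,-45,0,0,0,-44,0,0,0,-30,0,30,0,0,0,40,0,0,0,30,0,0,0,15,0,0,0,0,0,0,0,0,0])

```text
time_s: 34.4
eef_pos: [0.5469, -0.2162, 0.1101]
eef_rot: [0.001, 0.409, 0.913, -0.0]
wrist_force: [0.3, 0.2, 0.9]
opening: 0.448
```

```bash
python3 - <<'E'
from h import *
go(.5433,-.2123,.109,-.84)
E
```

```text
t 34.4 p [ 0.5469 -0.2162  0.1101] yaw -0.842 | now-axes [ 5.3 -0.1  1.1] turn -0.002 | new-axes [ 5.3 -0.1  1.1] F [0.3 0.2 0.9] op 0.448 q6 -1.31
```

Request:
arm_command(plan=[0,0,0,0,0,0,0,0,0,0,0,0,0,0,0,0.1,0,0,0,0.1,0,0,0,0], grip=0.2)

```text
time_s: 35.0
eef_pos: [0.5484, -0.2125, 0.1134]
eef_rot: [0.001, 0.497, 0.868, 0.002]
wrist_force: [-2.2, 13.0, 16.3]
opening: 0.216
```

Request:
arm_command(plan=[0,0,0,0.1,0,0,0,0.08,0,0,0,0])

```text
time_s: 35.3
eef_pos: [0.5482, -0.2107, 0.1137]
eef_rot: [-0.0, 0.571, 0.821, 0.003]
wrist_force: [-3.4, 18.4, 22.7]
opening: 0.214
```

```bash
python3 - <<'E'
from h import *
go(.5433,-.2123,.109,-.84);print(ctrl.get_obs()['torque'])
E
```

```text
t 35.3 p [ 0.5482 -0.2107  0.1137] yaw -1.215 | now-axes [ 0.2 -5.2  4.7] turn -0.375 | new-axes [ 2.1 -4.8  4.7] F [-3.4 18.4 22.7] op 0.214 q6 -0.93
[5.02590881e+00 3.77251335e-04 3.65960978e+00]
```

Request:
arm_command(plan=[0,0,0,-0.15,0,0,0,-0.15,0,0,0,0,0,0,0,0], grip=0.45)

```text
time_s: 35.7
eef_pos: [0.5467, -0.2157, 0.1104]
eef_rot: [0.001, 0.446, 0.895, -0.0]
wrist_force: [0.4, 0.2, 0.5]
opening: 0.449
```

Request:
arm_command(plan=[0,0,-15,0,0,0,-30,0,0,0,-40,0,30,0,-30,0,40,0,0,0,45,0,0,0,45,0,0,0,45,0,0,0,0,0,0,0])

```text
time_s: 36.6
eef_pos: [0.4193, -0.0487, 0.2248]
eef_rot: [-0.0, 0.444, 0.896, 0.0]
wrist_force: [-0.0, -0.5, -0.5]
opening: 0.45
```

```bash
python3 - <<'E'
from h import *
from lock import onpl
t=snap('top','t20'); s=snap('scene','s20'); go(.5,0,.2,0)
v=cv2.cvtColor(cv2.imread('pics/t20.png'),cv2.COLOR_BGR2HSV)
for r in range(222,230): print(r,' '.join(f'{b:3d}' for b in v[r,468:484,1]))
a=cv2.imread('pics/t19.png').astype(int);b=cv2.imread('pics/t20.png').astype(int); print('top diff on lock',np.abs(a-b)[215:262,450:490].mean(),np.abs(a-b)[215:262,450:490].max())
g=cv2.cvtColor(s['color'],cv2.COLOR_RGB2GRAY);h=cv2.cvtColor(s['color'],cv2.COLOR_RGB2HSV)
for r in list(range(179,183))+list(range(196,206)): print(r,' '.join(('%3d'%x)+('*' if 18<=q<=28 and c>110 else ' ') for x,q,c in zip(g[r,182:210],h[r,182:210,0],h[r,182:210,1])))
# bystanders and flap: change since the start / since folding
x=cv2.imread('pics/scene0.png').astype(int);y=cv2.imread('pics/s20.png').astype(int)
for n,(r0,r1,c0,c1) in dict(chimney=(285,350,175,240),gauge=(275,310,235,275),ua=(215,235,300,320),ub=(252,275,280,302)).items(): print(n,np.abs(x-y)[r0:r1,c0:c1].mean().round(2))
z=cv2.imread('pics/s3.png').astype(int); print('flap',np.abs(z-y)[285:340,295:400].mean().round(2))
E
```

```text
t 36.7 p [ 0.4225 -0.0518  0.2257] yaw -0.922 | now-axes [-5.5 93.1 25.8] turn -0.922 | new-axes [-77.5  51.8  26. ] F [ 0.3 -1.1 -0.7] op 0.447 q6 -1.05
222  12  13  11  11  14  15  15  13  16  15  14  13  10  15  15  13
223  12  11  11  13  12  16  18  24  23  16  16  11  13  15  10  13
224  17  14  11  12  15  24  46  64  66  42  23  17  13  12   9  15
225  36  25  21  19  30  72 111 136 128  91  43  17  14  13  13  14
226  91  70  58  57  87 130 160 171 156 114  57  20  14  13  14  14
227 146 134 124 125 148 170 179 168 141 100  47  21  14  16  16  16
228 177 175 169 168 173 179 169 147 107  60  27  16  16  16  16  18
229 181 181 184 186 179 176 150 112  66  26  15  14  18  18  18  14
top diff on lock 2.131737588652482 18
179 131  133  129  120  114  116  116  117  118  133  137  134  133  132  126  121  117  115  112  121  125  117  114  119  125  125  127  124 
180 129  127  125  121  120  124  123  123  127  131  134  140  137  130  123  124* 122* 124* 111  123  125  120  121  130  131  121  117  119 
181 117  118  122  125  128  123  117  117  123  127  130  127  116*  87*  9
[... 1002 characters left out ...]
88*  87*  96*  93*  92*  91*  89*  96* 133  126  118  119  127  131  129 
202 116* 118* 114* 120* 132* 115* 121* 107* 109* 112* 111* 103*  63*  72*  83* 109*  89*  88*  88*  91*  94  132  122  120  124  124  125  127 
203 120* 119* 118* 118* 115* 111* 114* 118* 129* 126* 117* 104* 105* 102* 116* 108*  54*  76*  77* 101*  96  116  125  123  119  120  123  123 
204 113* 120* 118* 118* 116* 114* 111* 110* 105* 104* 101* 105* 116* 115* 108* 111*  91* 106* 100* 113*  63*  46* 112  117  123  121  122  121 
205 117* 118* 117* 117* 115* 114* 114* 110* 106* 100*  99*  95*  90*  89*  87*  84*  90*  86*  92*  95*  96*  71*  51*  83  125  115  116  117 
chimney 5.72
gauge 5.97
ua 5.04
ub 5.05
flap 23.84
```

```bash
python3 -c "
from h import *
E=[cv2.Canny(cv2.imread(f'pics/{k}.png'),60,150)[280:345,290:420]>0 for k in('s3','s20')]
d=cv2.dilate(E[1].astype(np.uint8),np.ones((3,3)))>0; print('flap edges kept',(E[0]&d).sum()/E[0].sum())
print(ctrl.hand_in())"
```

```text
flap edges kept 0.8027156549520766
the job is handed in; nothing more can be done
None
```

The job is handed in. My last measurements say the valve is open, with the key fully home and released. `hand_in` gave no verdict, so nothing outside my own checks confirms it.

- **What was done:** I folded the flap right back and lifted the key out of its block. The tool can only point down, so I tilted the key in the jaws against the block's slot edge to match the sloping cylinder. I put it into the slot part way and let go, and it slid home by itself. I then turned it clockwise with loosely set jaws until it stopped, and withdrew. This took about 37 of the 70 s.
- **Insertion:** The first tries missed the slot and pressed on the cylinder's face with up to about 60 N at the wrist. A side view of the key's tilt fixed the position.
- **Key home:** In the scene image its bow and shoulder match the computed home position to within about 1 px (2 mm).
- **Stop:** The pointer lies against the steel mark. A second, harder turn (3.7 Nm, after 2.5 Nm the first time) did not move it. My angle for the pointer is uncertain by about 0.1 rad, and one estimate put it 0.08 rad short of the mark. I am relying on it not moving under the harder turn.
- **Flap:** It was flat when last seen in full. In the last image about 80% of its edges still match, and I think shadows account for the rest.
- **Bystanders:** The image around the chimney, gauge and unions barely changed. I did not measure their positions again.

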